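# Deal the culture dishes round the three trays

### The job

Someone has begun dealing culture dishes and put one in the blue tray and one in the green tray: carry on the deal with the four dishes from the sloping rack, one per tray in turn - yellow, blue, green, yellow - until every tray holds a neat pile of two. Set each dish down gently in the middle of its tray or squarely on the dish already there and let it go before you fetch the next; keep all dishes lid up and leave the other things on the bench where they are.

Things in the scene. Friction and masses are not known exactly. Their poses are not given: they have to be found in the camera images.
- rack: fixed blue-grey dish rack: board 220 x 220 mm sloping at 32 deg (0.56 rad). Origin mid-footprint on the bench; x level towards the high end, y along the level rows, z up; the board's face is 85 mm above the origin. Rows 70 mm apart up the slope; each dish lies flat on the board, its lower rim on an 8 mm high steel ledge along y. Columns near y = +48 and -48 mm (up to 5 mm off); the low row is empty
- rack_lamp (a point): middle of the lamp bar fixed on the rack: level, along the rack's y, 22 mm thick, 272 mm long, 84 mm up the rack's x and 245 mm above the bench, over the upper edge of the top row; carried by 12 mm posts at the rack's x = 106 mm, y = +-130 mm, 255 mm high. A tool held square to the board passes it; an upright one does not reach the top row
- dish0: culture dish, a closed round disc 58 mm across and 20 mm high, about 28 g, clear with cream-coloured filling, lid up; origin at the centre of its underside, z towards its lid. Starts already lying in the blue tray, up to 9 mm off its centre
- dish5: culture dish, a closed round disc 58 mm across and 20 mm high, about 28 g, clear with cream-coloured filling, lid up; origin at the centre of its underside, z towards its lid. Starts already lying in the green tray, up to 9 mm off its centre
- dish1: culture dish, a closed round disc 58 mm across and 20 mm high, about 28 g, clear with cream-coloured filling, lid up; origin at the centre of its underside, z towards its lid. Starts in the rack, middle row, y = -48 mm, its z axis square to the sloping board; all dishes are alike
- dish2: culture dish, a closed round disc 58 mm across and 20 mm high, about 28 g, clear with cream-coloured filling, lid up; origin at the centre of its underside, z towards its lid. Starts in the rack, middle row, y = +48 mm, its z axis square to the sloping board; all dishes are alike
- dish3: culture dish, a closed round disc 58 mm across and 20 mm high, about 28 g, clear with cream-coloured filling, lid up; origin at the centre of its underside, z towards its lid. Starts in the rack, top row, y = -48 mm, its z axis square to the sloping board; all dishes are alike
- dish4: culture dish, a closed round disc 58 mm across and 20 mm high, about 28 g, clear with cream-coloured filling, lid up; origin at the centre of its underside, z towards its lid. Starts in the rack, top row, y = +48 mm, its z axis square to the sloping board; all dishes are alike
- tray_blue: blue tray, fixed: 90 mm square, floor 5 mm thick, a rim 4 mm wide standing 10 mm above the bench all round, 82 mm clear inside; origin at its centre on the bench, x and y along its sides. It holds a pile of two dishes, one on the other (undersides 5 and 25 mm above the bench)
- tray_green: green tray, fixed: 90 mm square, floor 5 mm thick, a rim 4 mm wide standing 10 mm above the bench all round, 82 mm clear inside; origin at its centre on the bench, x and y along its sides. It holds a pile of two dishes, one on the other (undersides 5 and 25 mm above the bench)
- tray_yellow: yellow tray, fixed: 90 mm square, floor 5 mm thick, a rim 4 mm wide standing 10 mm above the bench all round, 82 mm clear inside; origin at its centre on the bench, x and y along its sides. It holds a pile of two dishes, one on the other (undersides 5 and 25 mm above the bench)
- bottle: bystander, loose: amber bottle with blue cap, 56 mm across, 140 mm high; origin at the centre of its foot
- flask: bystander, loose: green glass conical flask, foot 64 mm across, 115 mm high; origin at the centre of its foot
- jar: bystander, loose: white jar, 64 mm across, 95 mm high; origin at the centre of its foot
- tip_box: bystander, fixed: purple box of pipette tips, 120 (x) x 80 (y) x 56 mm high; origin under its centre
- tape: bystander, loose: orange tape roll lying flat, 56 mm across, 18 mm high; origin under its centre
- marker: bystander, loose: white marker pen with red cap lying along its x axis, 126 mm long, 14 mm thick; origin under its middle
- timer: bystander, loose: white bench timer, 60 x 65 x 24 mm; origin under its centre
Mind the look-alikes: they are no part of the job. Leave any pink or turquoise look-alike of the dish3 alone.

How it is judged:
On the way, in this order (a step that is already met when the one before it is completed fails the run):
1. a first dish lies in the yellow tray, let go (((horizontal distance between dish1 and tray_yellow below 0.018 m and z of dish1 in the frame of tray_yellow between 0.001 and 0.012 m and angle between dish1's own z axis and vertical below 0.12 rad and linear speed of dish1 below 0.05 m/s and contact force between the fingers and dish1 below 0.1 N) or (horizontal distance between dish2 and tray_yellow below 0.018 m and z of dish2 in the frame of tray_yellow between 0.001 and 0.012 m and angle between dish2's own z axis and vertical below 0.12 rad and linear speed of dish2 below 0.05 m/s and contact force between the fingers and dish2 below 0.1 N) or (horizontal distance between dish3 and tray_yellow below 0.018 m and z of dish3 in the frame of tray_yellow between 0.001 and 0.012 m and angle between dish3's own z axis and vertical below 0.12 rad and linear speed of dish3 below 0.05 m/s and contact force between the fingers and dish3 below 0.1 N) or (horizontal distance between dish4 and tray_yellow below 0.018 m and z of dish4 in the frame of tray_yellow between 0.001 and 0.012 m and angle between dish4's own z axis and vertical below 0.12 rad and linear speed of dish4 below 0.05 m/s and contact force between the fingers and dish4 below 0.1 N))), for 0.2 s.
2. then a second dish on the one in the blue tray, let go (((horizontal distance between dish1 and tray_blue below 0.018 m and z of dish1 in the frame of tray_blue between 0.019 and 0.032 m and angle between dish1's own z axis and vertical below 0.12 rad and linear speed of dish1 below 0.05 m/s and contact force between the fingers and dish1 below 0.1 N) or (horizontal distance between dish2 and tray_blue below 0.018 m and z of dish2 in the frame of tray_blue between 0.019 and 0.032 m and angle between dish2's own z axis and vertical below 0.12 rad and linear speed of dish2 below 0.05 m/s and contact force between the fingers and dish2 below 0.1 N) or (horizontal distance between dish3 and tray_blue below 0.018 m and z of dish3 in the frame of tray_blue between 0.019 and 0.032 m and angle between dish3's own z axis and vertical below 0.12 rad and linear speed of dish3 below 0.05 m/s and contact force between the fingers and dish3 below 0.1 N) or (horizontal distance between dish4 and tray_blue below 0.018 m and z of dish4 in the frame of tray_blue between 0.019 and 0.032 m and angle between dish4's own z axis and vertical below 0.12 rad and linear speed of dish4 below 0.05 m/s and contact force between the fingers and dish4 below 0.1 N))), for 0.2 s.
3. then a second dish on the one in the green tray, let go (((horizontal distance between dish1 and tray_green below 0.018 m and z of dish1 in the frame of tray_green between 0.019 and 0.032 m and angle between dish1's own z axis and vertical below 0.12 rad and linear speed of dish1 below 0.05 m/s and contact force between the fingers and dish1 below 0.1 N) or (horizontal distance between dish2 and tray_green below 0.018 m and z of dish2 in the frame of tray_green between 0.019 and 0.032 m and angle between dish2's own z axis and vertical below 0.12 rad and linear speed of dish2 below 0.05 m/s and contact force between the fingers and dish2 below 0.1 N) or (horizontal distance between dish3 and tray_green below 0.018 m and z of dish3 in the frame of tray_green between 0.019 and 0.032 m and angle between dish3's own z axis and vertical below 0.12 rad and linear speed of dish3 below 0.05 m/s and contact force between the fingers and dish3 below 0.1 N) or (horizontal distance between dish4 and tray_green below 0.018 m and z of dish4 in the frame of tray_green between 0.019 and 0.032 m and angle between dish4's own z axis and vertical below 0.12 rad and linear speed of dish4 below 0.05 m/s and contact force between the fingers and dish4 below 0.1 N))), for 0.2 s.
4. then the last dish on the one in the yellow tray, let go (((horizontal distance between dish1 and tray_yellow below 0.018 m and z of dish1 in the frame of tray_yellow between 0.019 and 0.032 m and angle between dish1's own z axis and vertical below 0.12 rad and linear speed of dish1 below 0.05 m/s and contact force between the fingers and dish1 below 0.1 N) or (horizontal distance between dish2 and tray_yellow below 0.018 m and z of dish2 in the frame of tray_yellow between 0.019 and 0.032 m and angle between dish2's own z axis and vertical below 0.12 rad and linear speed of dish2 below 0.05 m/s and contact force between the fingers and dish2 below 0.1 N) or (horizontal distance between dish3 and tray_yellow below 0.018 m and z of dish3 in the frame of tray_yellow between 0.019 and 0.032 m and angle between dish3's own z axis and vertical below 0.12 rad and linear speed of dish3 below 0.05 m/s and contact force between the fingers and dish3 below 0.1 N) or (horizontal distance between dish4 and tray_yellow below 0.018 m and z of dish4 in the frame of tray_yellow between 0.019 and 0.032 m and angle between dish4's own z axis and vertical below 0.12 rad and linear speed of dish4 below 0.05 m/s and contact force between the fingers and dish4 below 0.1 N))), for 0.2 s.
At the end, for the whole second after the job is handed in: Each of the three trays holds two dishes, one flat on the other, lids up (within 7 degrees), each within 18 mm of the tray's centre, at rest and released; the dishes that were in the blue and green trays from the start are still the lower ones there ((horizontal distance between dish0 and tray_blue below 0.018 m and z of dish0 in the frame of tray_blue between 0.001 and 0.012 m and angle between dish0's own z axis and vertical below 0.12 rad and linear speed of dish0 below 0.05 m/s and contact force between the fingers and dish0 below 0.1 N) and ((horizontal distance between dish1 and tray_blue below 0.018 m and z of dish1 in the frame of tray_blue between 0.019 and 0.032 m and angle between dish1's own z axis and vertical below 0.12 rad and linear speed of dish1 below 0.05 m/s and contact force between the fingers and dish1 below 0.1 N) or (horizontal distance between dish2 and tray_blue below 0.018 m and z of dish2 in the frame of tray_blue between 0.019 and 0.032 m and angle between dish2's own z axis and vertical below 0.12 rad and linear speed of dish2 below 0.05 m/s and contact force between the fingers and dish2 below 0.1 N) or (horizontal distance between dish3 and tray_blue below 0.018 m and z of dish3 in the frame of tray_blue between 0.019 and 0.032 m and angle between dish3's own z axis and vertical below 0.12 rad and linear speed of dish3 below 0.05 m/s and contact force between the fingers and dish3 below 0.1 N) or (horizontal distance between dish4 and tray_blue below 0.018 m and z of dish4 in the frame of tray_blue between 0.019 and 0.032 m and angle between dish4's own z axis and vertical below 0.12 rad and linear speed of dish4 below 0.05 m/s and contact force between the fingers and dish4 below 0.1 N)) and (horizontal distance between dish5 and tray_green below 0.018 m and z of dish5 in the frame of tray_green between 0.001 and 0.012 m and angle between dish5's own z axis and vertical below 0.12 rad and linear speed of dish5 below 0.05 m/s and contact force between the fingers and dish5 below 0.1 N) and ((horizontal distance between dish1 and tray_green below 0.018 m and z of dish1 in the frame of tray_green between 0.019 and 0.032 m and angle between dish1's own z axis and vertical below 0.12 rad and linear speed of dish1 below 0.05 m/s and contact force between the fingers and dish1 below 0.1 N) or (horizontal distance between dish2 and tray_green below 0.018 m and z of dish2 in the frame of tray_green between 0.019 and 0.032 m and angle between dish2's own z axis and vertical below 0.12 rad and linear speed of dish2 below 0.05 m/s and contact force between the fingers and dish2 below 0.1 N) or (horizontal distance between dish3 and tray_green below 0.018 m and z of dish3 in the frame of tray_green between 0.019 and 0.032 m and angle between dish3's own z axis and vertical below 0.12 rad and linear speed of dish3 below 0.05 m/s and contact force between the fingers and dish3 below 0.1 N) or (horizontal distance between dish4 and tray_green below 0.018 m and z of dish4 in the frame of tray_green between 0.019 and 0.032 m and angle between dish4's own z axis and vertical below 0.12 rad and linear speed of dish4 below 0.05 m/s and contact force between the fingers and dish4 below 0.1 N)) and ((horizontal distance between dish1 and tray_yellow below 0.018 m and z of dish1 in the frame of tray_yellow between 0.001 and 0.012 m and angle between dish1's own z axis and vertical below 0.12 rad and linear speed of dish1 below 0.05 m/s and contact force between the fingers and dish1 below 0.1 N) or (horizontal distance between dish2 and tray_yellow below 0.018 m and z of dish2 in the frame of tray_yellow between 0.001 and 0.012 m and angle between dish2's own z axis and vertical below 0.12 rad and linear speed of dish2 below 0.05 m/s and contact force between the fingers and dish2 below 0.1 N) or (horizontal distance between dish3 and tray_yellow below 0.018 m and z of dish3 in the frame of tray_yellow between 0.001 and 0.012 m and angle between dish3's own z axis and vertical below 0.12 rad and linear speed of dish3 below 0.05 m/s and contact force between the fingers and dish3 below 0.1 N) or (horizontal distance between dish4 and tray_yellow below 0.018 m and z of dish4 in the frame of tray_yellow between 0.001 and 0.012 m and angle between dish4's own z axis and vertical below 0.12 rad and linear speed of dish4 below 0.05 m/s and contact force between the fingers and dish4 below 0.1 N)) and ((horizontal distance between dish1 and tray_yellow below 0.018 m and z of dish1 in the frame of tray_yellow between 0.019 and 0.032 m and angle between dish1's own z axis and vertical below 0.12 rad and linear speed of dish1 below 0.05 m/s and contact force between the fingers and dish1 below 0.1 N) or (horizontal distance between dish2 and tray_yellow below 0.018 m and z of dish2 in the frame of tray_yellow between 0.019 and 0.032 m and angle between dish2's own z axis and vertical below 0.12 rad and linear speed of dish2 below 0.05 m/s and contact force between the fingers and dish2 below 0.1 N) or (horizontal distance between dish3 and tray_yellow below 0.018 m and z of dish3 in the frame of tray_yellow between 0.019 and 0.032 m and angle between dish3's own z axis and vertical below 0.12 rad and linear speed of dish3 below 0.05 m/s and contact force between the fingers and dish3 below 0.1 N) or (horizontal distance between dish4 and tray_yellow below 0.018 m and z of dish4 in the frame of tray_yellow between 0.019 and 0.032 m and angle between dish4's own z axis and vertical below 0.12 rad and linear speed of dish4 below 0.05 m/s and contact force between the fingers and dish4 below 0.1 N))); the robot touches nothing.
It fails at once if a bystander is pushed more than 25 mm or tipped over (distance of any of bottle, flask, jar, tape, marker, timer from where it was at the start of the episode above 0.025 m or angle between any of bottle, flask, jar, marker, timer's own z axis and vertical above 0.6 rad).
It fails at once if a dish is turned more than 70 degrees from lid-up (angle between any of dish0, dish1, dish2, dish3, dish4, dish5's own z axis and vertical above 1.22 rad).
It fails at once if a dish is dropped or flung into a tray: faster than 0.55 m/s in the last few centimetres over the tray ((horizontal distance between dish1 and tray_blue below 0.03 m and height (world z) of dish1 below 0.04 m and linear speed of dish1 above 0.55 m/s) or (horizontal distance between dish1 and tray_green below 0.03 m and height (world z) of dish1 below 0.04 m and linear speed of dish1 above 0.55 m/s) or (horizontal distance between dish1 and tray_yellow below 0.03 m and height (world z) of dish1 below 0.04 m and linear speed of dish1 above 0.55 m/s) or (horizontal distance between dish2 and tray_blue below 0.03 m and height (world z) of dish2 below 0.04 m and linear speed of dish2 above 0.55 m/s) or (horizontal distance between dish2 and tray_green below 0.03 m and height (world z) of dish2 below 0.04 m and linear speed of dish2 above 0.55 m/s) or (horizontal distance between dish2 and tray_yellow below 0.03 m and height (world z) of dish2 below 0.04 m and linear speed of dish2 above 0.55 m/s) or (horizontal distance between dish3 and tray_blue below 0.03 m and height (world z) of dish3 below 0.04 m and linear speed of dish3 above 0.55 m/s) or (horizontal distance between dish3 and tray_green below 0.03 m and height (world z) of dish3 below 0.04 m and linear speed of dish3 above 0.55 m/s) or (horizontal distance between dish3 and tray_yellow below 0.03 m and height (world z) of dish3 below 0.04 m and linear speed of dish3 above 0.55 m/s) or (horizontal distance between dish4 and tray_blue below 0.03 m and height (world z) of dish4 below 0.04 m and linear speed of dish4 above 0.55 m/s) or (horizontal distance between dish4 and tray_green below 0.03 m and height (world z) of dish4 below 0.04 m and linear speed of dish4 above 0.55 m/s) or (horizontal distance between dish4 and tray_yellow below 0.03 m and height (world z) of dish4 below 0.04 m and linear speed of dish4 above 0.55 m/s)).
It also fails if it takes over 72 s, if anything falls off the work surface, if the arm or the gripper's body presses on something with over 40 N, if the wrist force passes 120 N, or if a joint passes its speed limit or range.

### The arm

A 6-joint arm with a two-finger parallel gripper is mounted at the origin on the work surface. World frame = base frame: x ahead of the robot, y to its left, z up, the work surface at z = 0. Lengths are in m, angles in rad, forces in N, time in s.
With the tool pointing down it reaches from about 0.325 to 0.875 m from the base axis. Payload 4.4 kg.
Tool frame: the origin (TCP) lies at the very end of the fingers, on their centre line; the grasp point (between the pads) lies robot.grip_depth behind it (robot.grip_depth is the distance from the TCP to the grasp point, in m); z points along the fingers, x is the direction in which the jaws open and shut, and the axes are right-handed (so a half turn about z gives the same grasp; the last joint's range is limited). The gripper opens to 85 mm and grips with 20 to 120 N. Pads are 22 mm wide; open, the fingers measure 114 mm over their backs; the gripper's body (76 mm by 85 mm) begins 54 mm behind the grasp point. The pads swing forward as they close: fully open they stand 13 mm farther back than shut.
Start: joints at [1.147, 0.207, 1.542, -0, 1.393, -0.15], TCP at [0.155, 0.554, 0.231] pointing down, gripper open.
Joint ranges: [-2.73, 2.73], [-0.86, 2.22], [0.23, 2.46], [-1.11, 4.25], [0.08, 2.63], [-2.82, 2.82]. Speed limits (rad/s): [2.79, 2.79, 3.14, 3.14, 3.14, 3.14].

### API

Orientations are given as a unit quaternion [x, y, z, w].
In Python, from cell import robot, grab_frame, get_calibration, cut_out, tip_of gives the robot as it stands.
- The arm moves only by the shell command python3 -m pendant 'ROWS' [FORCE]. ROWS is JSON, a list of rows, each a list of 7 numbers: the finger opening in m, from 0 to 0.0854, then the shift along the tool's x, y, z in m, then the turn, a rotation vector about the tool's x, y, z in degrees. A call has 1 to 5 rows; each row shifts and turns the commanded pose from where the row before left it, along the tool's axes as they then stand; what a row does not reach is not made up. A row lasts 1/8 s, in which the tool goes at most 62.5 mm and 10.7 degrees, less where a joint would pass 70% of its speed; a pose out of reach is approached as far as the arm can. A call with a gripper value outside its range is refused whole. The fingers move at their own pace and stop on an object; FORCE is the grip in N (left out, the last holds). Time passes only in rows, so rows that do not move let the fingers close. It gives the time, the measured TCP pose, the force and the opening at its end, in the units of the state.
- robot.get_state(): the state, without advancing time (a new reading comes with each control period).
- grab_frame(name): name is "side" or "top"; returns the picture (384x512x3 uint8, red, green, blue); there is no depth.
- get_calibration(name): a dict with "mtx" (3x3 intrinsics, pixels), "dist_coeffs" ([k1, k2, p1, p2, k3] as OpenCV has them; the pictures are not rectified), "view" (4x4, takes a point from world to camera coordinates). Camera axes: x right, y up, looking along -z (the intrinsics and any distortion apply to the point x, -y, -z); pixel columns grow to the right and rows downward; lengths in m; the calibration is good to about 2 mm. A picture is of the moment at which its call begins. get_calibration takes no time and is no camera call.
- robot.job_done(): hands the job in, once; it reports no verdict.
Trained networks look in the newest picture that a camera, given by its name, has taken for a name from the list of things; names that differ only in an ending like _2 or _b are one class to them, and where a whole thing is asked for, a point or a joint stands for the part that bears it (a point fixed in the world has none). Each returns a list of dicts, best first, with "confidence" (0 to 1); they miss things now and then, are a little off and sometimes report something else, mostly with a low value. They report only what shows in the picture. A call takes as long as a camera call. They do not tell look-alikes from the thing itself.
- cut_out(camera, thing): "region" (384x512 bool, what is visible of it) and "xy" ([column, row] in pixels, amid what is visible of it).
- tip_of(camera, thing): "xy" ([column, row] in pixels: a listed point, or the origin of a listed thing).
The state is a dict: "clock": time; "q": joint angles; "joint_vel": joint speeds; "joint_efforts": joint torques, N m; "tool_pos": TCP position; "eef_rot": TCP orientation; "ft_force": force on the tool from outside, world axes, zero at the start; "ft_torque": the same for the moment, N m; "gripper_width": opening from 0.0 (shut) to 1.0 (fully open).
Only numpy, scipy, OpenCV 4.12 (cv2) and the standard library are available. Lean on these libraries where they do the work, as an engineer would, in place of code of your own. Each camera call takes 0.05 s, during which the arm holds its last target.

## Working session

There is one attempt and no reset: what is moved stays moved. The work goes in short steps, Python scripts to look and compute and a shell command to move; the robot and the scene stay as the last step left them, time stands still between calls to the robot, and variables do not carry over. Pictures are saved under pics/ and viewed, and the job is handed in when it is done.

```bash
ls; mkdir -p pics; python3 - <<'E'
from cell import robot, grab_frame, get_calibration
import cv2
print(robot.get_state(), robot.grip_depth)
for n in ("side","top"):
    im=grab_frame(n); cv2.imwrite(f"pics/{n}0.png",cv2.resize(im[:,:,::-1],(800,600),interpolation=cv2.INTER_CUBIC))
    c=get_calibration(n); print(n,c)
E
```

```text
pics
{'clock': 0.0, 'q': array([ 1.14648818e+00,  2.07455733e-01,  1.54297746e+00, -3.60156171e-06,
        1.39349068e+00, -1.50532765e-01]), 'joint_vel': array([-0.00145257,  0.00027568, -0.00027289, -0.00095766, -0.0020494 ,
       -0.00136375]), 'joint_efforts': array([-3.40064153e-04, -3.83039689e+01, -2.91593081e+01, -2.48873112e-04,
        1.04686775e-02, -7.18332871e-06]), 'tool_pos': array([0.15517297, 0.55287107, 0.23009433]), 'eef_rot': array([ 7.96983621e-01,  6.03999792e-01, -1.02319885e-03,  5.58309452e-04]), 'ft_force': array([0.42368791, 0.32844852, 0.2520224 ]), 'ft_torque': array([ 0.00840005, -0.01085538,  0.00318232]), 'gripper_width': 1.0004181463702286} 0.0187
side {'mtx': array([[350.30589152,   0.        , 255.05083822],
       [  0.        , 350.30589152, 191.94574325],
       [  0.        ,   0.        ,   1.        ]]), 'dist_coeffs': array([-0.02466306,  0.        ,  0.        ,  0.        ,  0.        ]), 'view': array([[-0.86573438, -0.50023827,  0.01629873,  0.41066588],
       [ 0.38771803, -0.64969699,  0.65388726, -0.35800081],
       [-0.3165102 ,  0.57241199,  0.75641642, -0.87038268],
       [ 0.        ,  0.        ,  0.        ,  1.        ]])}
top {'mtx': array([[443.95376453,   0.        , 248.09781004],
       [  0.        , 443.95376453, 192.88363744],
       [  0.        ,   0.        ,   1.        ]]), 'dist_coeffs': array([-0.09686116,  0.        ,  0.        ,  0.        ,  0.        ]), 'view': array([[ 5.07690276e-02, -9.98709835e-01,  1.08195931e-03,
        -9.41192646e-02],
       [ 9.77117929e-01,  4.98954097e-02,  2.06763154e-01,
        -5.38774325e-01],
       [-2.06550380e-01, -9.43996242e-03,  9.78390427e-01,
        -1.35019204e+00],
       [ 0.00000000e+00,  0.00000000e+00,  0.00000000e+00,
         1.00000000e+00]])}
```

View pics/top0.png

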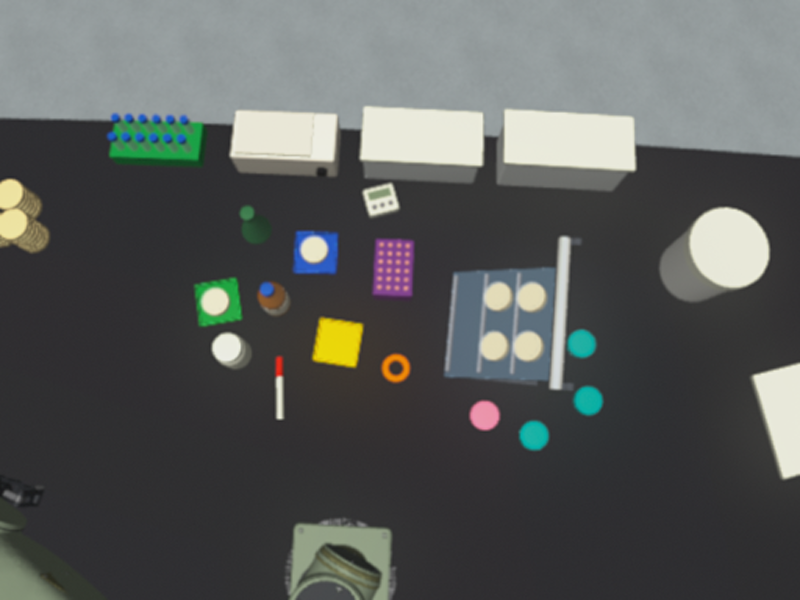

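View pics/side0.png

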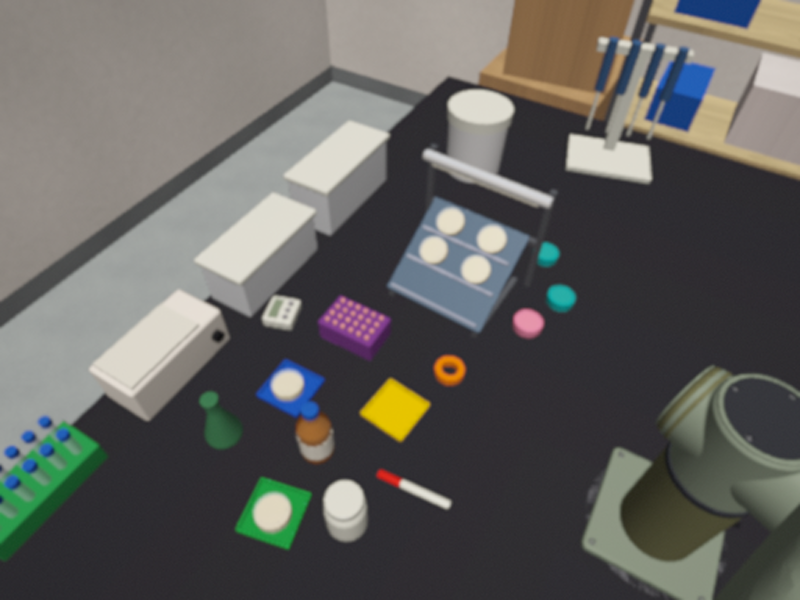

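```bash
cat > h.py <<'E'
import numpy as np, cv2
from cell import robot, grab_frame, get_calibration, cut_out, tip_of
from scipy.spatial.transform import Rotation as R
C={n:get_calibration(n) for n in("side","top")}
def ray(n,px):
    c=C[n]; u=cv2.undistortPoints(np.array([[px]],float),c["mtx"],c["dist_coeffs"])[0,0]
    V=c["view"]; d=V[:3,:3].T@np.array([u[0],-u[1],-1.]); o=-V[:3,:3].T@V[:3,3]
    return o,d/np.linalg.norm(d)
def onz(n,px,z):
    o,d=ray(n,px); return o+d*(z-o[2])/d[2]
def tri(ps):
    A=np.zeros((3,3));b=np.zeros(3)
    for n,px in ps:
        o,d=ray(n,px);M=np.eye(3)-np.outer(d,d);A+=M;b+=M@o
    X=np.linalg.solve(A,b); return X,[np.linalg.norm(np.cross(ray(n,p)[1],X-ray(n,p)[0])) for n,p in ps]
def proj(n,X):
    c=C[n];V=c["view"];p=(V[:3,:3]@np.asarray(X,float).reshape(-1,3).T).T+V[:3,3]
    q=np.c_[p[:,0],-p[:,1],-p[:,2]]
    return cv2.projectPoints(q,np.zeros(3),np.zeros(3),c["mtx"],c["dist_coeffs"])[0][:,0]
E
python3 - <<'E'
from h import *
np.set_printoptions(precision=4,suppress=True)
res={}
for n in ("side","top"):
    grab_frame(n)
    for t in ("dish1","tray_yellow","tray_blue","tray_green"):
        for r in cut_out(n,t):
            m=r["region"]; ys,xs=np.nonzero(m)
            print(n,t,round(r["confidence"],2),np.array(r["xy"]),m.sum(),xs.mean().round(1),ys.mean().round(1),xs.min(),xs.max(),ys.min(),ys.max())
            res.setdefault((n,t),[]).append((r["confidence"],m))
    for t in ("rack_lamp","rack"):
        print(n,t,[(round(r["confidence"],2),np.array(r["xy"])) for r in tip_of(n,t)])
import pickle;pickle.dump(res,open("det.pkl","wb"))
print(robot.get_state()["clock"])
E
```

```text
side dish1 0.94 [170.8 329.8] 494 174.2 328.0 162 186 315 341
side dish1 0.75 [308.5 175.3] 232 305.2 171.9 297 313 164 180
side dish1 0.66 [277.7 155.9] 272 278.1 159.3 269 287 151 168
side dish1 0.58 [336.4 209.7] 249 336.5 206.4 328 345 198 215
side dish1 0.57 [186.2 246.3] 329 184.2 246.4 174 194 237 256
side dish1 0.52 [315.2 151.9] 252 314.4 152.7 306 323 144 162
side dish1 0.51 [358.  191.4] 241 357.8 189.6 349 367 182 197
side tray_yellow 0.7 [256.4 263.3] 937 253.0 261.5 232 274 243 280
side tray_green 0.95 [186.1 332.1] 800 175.6 328.0 151 198 306 350
side rack_lamp [(0.84, array([310.4, 111.6]))]
side rack [(0.8, array([290.3, 186.8]))]
top dish1 0.82 [200.1 158.2] 241 200.7 159.6 192 209 152 168
top dish1 0.8 [369.  220.9] 256 371.3 219.4 363 380 211 228
top dish1 0.79 [317.3 218.4] 285 316.0 220.8 307 325 212 230
top dish1 0.78 [136.1 194.4] 279 137.0 192.6 128 146 184 202
top dish1 0.76 [338.9 190.4] 288 340.1 189.7 331 349 181 199
top dish1 0.66 [373.  252.9] 261 375.7 256.4 367 385 248 265
top dish1 0.6 [317.6 187.9] 250 318.4 189.4 310 327 181 198
top dish1 0.49 [311.1 265.2] 244 309.4 266.1 301 318 258 274
top tray_yellow 0.95 [218.4 218.3] 775 216.2 218.4 201 231 203 233
top tray_yellow 0.3 [328.2 207.8] 4390 327.2 207.8 285 371 152 255
top tray_blue 0.86 [208.6 164. ] 480 202.5 162.3 188 216 148 174
top tray_green 0.92 [149.2 196.1] 479 140.9 192.9 125 154 178 208
top rack_lamp [(0.63, array([358.2, 198.8])), (0.54, array([178.2, 194.4]))]
top rack [(0.63, array([316.3, 207.7]))]
0.8
```

```bash
cat > fit.py <<'E'
from h import *
from scipy.optimize import least_squares
np.set_printoptions(precision=4,suppress=True)
def blobs(im,kind):
    h=cv2.cvtColor(im,cv2.COLOR_RGB2HSV).astype(int);H,S,V=h[...,0],h[...,1],h[...,2]
    m={"yellow":(H>22)&(H<35)&(S>170)&(V>90),"blue":(H>105)&(H<125)&(S>150)&(V>70),"green":(H>50)&(H<75)&(S>150)&(V>70),
       "cream":(H>10)&(H<32)&(S>20)&(S<110)&(V>130)}[kind]
    n,l,st,ce=cv2.connectedComponentsWithStats(m.astype(np.uint8),connectivity=4)
    return [(st[i][4],ce[i],l==i) for i in range(1,n) if st[i][4]>100]
def cyl(c,ax,r=.029,h=.020):
    a=np.linspace(0,2*np.pi,40,endpoint=False);ax=ax/np.linalg.norm(ax)
    u=np.cross(ax,[.3,.9,.2]);u/=np.linalg.norm(u);v=np.cross(ax,u)
    ring=c+r*(np.outer(np.cos(a),u)+np.outer(np.sin(a),v));return np.r_[ring,ring+h*ax]
def hullcent(n,P):
    p=proj(n,P).astype(np.float32);M=cv2.moments(cv2.convexHull(p));return np.array([M["m10"],M["m01"]])/M["m00"],M["m00"]
E
python3 - <<'E'
from fit import *
for n in("side","top"):
    im=grab_frame(n)
    np.save(n+"0.npy",im)
    for k in("yellow","blue","green","cream"):
        for a,c,m in blobs(im,k): print(n,k,a,c)
E
```

```text
side yellow 1010 [252.4446 261.6931]
side blue 597 [460.9095   5.8291]
side blue 137 [422.5182  57.8394]
side blue 803 [438.5367  60.5255]
side blue 640 [188.4594 251.0563]
side green 1912 [ 29.4911 313.3086]
side green 827 [175.63   328.2624]
side cream 25047 [111.5537  60.7997]
side cream 159 [403.5723  12.717 ]
side cream 2398 [469.4671  19.7302]
side cream 2175 [452.9237  78.8901]
side cream 143 [375.3007  63.3217]
side cream 202 [288.3861 142.1337]
side cream 219 [314.6621 153.4429]
side cream 210 [277.5524 160.4476]
side cream 225 [304.5956 172.7422]
side cream 1231 [105.7929 239.3233]
side cream 233 [183.9657 246.7854]
side cream 182 [201.5989 287.6813]
side cream 396 [174.298  328.0379]
top yellow 838 [215.8723 218.7959]
top blue 440 [202.2455 162.3886]
top green 747 [104.249   95.5167]
top green 442 [140.5928 193.233 ]
top cream 330 [179.7394  97.6758]
top cream 749 [  9.2483 137.2417]
top cream 188 [200.8457 160.016 ]
top cream 244 [318.9672 189.7213]
top cream 262 [340.2595 190.2328]
top cream 196 [137.75  192.949]
top cream 256 [316.5078 221.3281]
top cream 270 [338.0667 221.4852]
```

```bash
cat > fitall.py <<'E'
from fit import *
SL=np.radians(32)
obs={"side":{1:[304.6,172.7],2:[277.55,160.45],3:[314.66,153.44],4:[288.39,142.13]},
     "top":{1:[316.5,221.33],2:[318.97,189.72],3:[338.07,221.49],4:[340.26,190.23]}}
lamp={"side":[310.4,111.6],"top":[358.2,198.8]}
def rackT(p):
    X,Y,th=p; Rz=R.from_euler("z",th).as_matrix(); return Rz,np.array([X,Y,0])
def dpos(p,i):
    Rz,t=rackT(p[:3]); s=p[3]+(0.07 if i>2 else 0); y=(-.048 if i%2 else .048)+p[3+i]
    return t+Rz@np.array([s*np.cos(SL),y,.085+s*np.sin(SL)]),Rz@np.array([-np.sin(SL),0,np.cos(SL)])
def res(p):
    r=[]
    for n in obs:
        for i in obs[n]:
            c,a=dpos(p,i); r+=list(hullcent(n,cyl(c,a))[0]-obs[n][i])
    Rz,t=rackT(p[:3]);
    for n in lamp: r+=list(.3*(proj(n,t+Rz@np.array([.084,0,.245]))[0]-lamp[n]))
    r+=list(np.array(p[4:8])/.003*.3)
    r+=[p[3]/.01*.3]
    return np.array(r)
if __name__=="__main__":
    s=least_squares(res,[.45,-.25,-np.pi/2,0,0,0,0,0],x_scale=[.01]*8)
    print(s.x,np.degrees(s.x[2]));print(s.fun.reshape(-1)[:20].reshape(-1,2))
    for i in range(1,5): print(i,dpos(s.x,i)[0])
    np.save("rackp.npy",s.x)
    for i in range(1,5):
        a=dpos(s.x,i)[1]
        f=lambda c:np.concatenate([hullcent(n,cyl(c,a))[0]-obs[n][i] for n in obs])
        q=least_squares(f,dpos(s.x,i)[0]); print("free",i,q.x,q.fun)
    # trays
    mk={"yellow":([252.44,261.69],[215.87,218.80])}
    for k in("yellow","blue","green"):
        data={}
        for n in("side","top"):
            im=np.load(n+"0.npy")
            bl=[b for b in blobs(im,k)]
            tgt={"yellow":{"side":(252,262),"top":(216,219)},"blue":{"side":(188,251),"top":(202,162)},"green":{"side":(175,328),"top":(140,193)}}[k][n]
            b=min(bl,key=lambda b:np.hypot(*(b[1]-tgt)))
            ys,xs=np.nonzero(b[2]);hu=cv2.convexHull(np.c_[xs,ys].astype(np.float32))
            M=cv2.moments(hu);c=np.array([M["m10"],M["m01"]])/M["m00"]
            rect=cv2.boxPoints(cv2.minAreaRect(hu))
            g=np.array([onz(n,q,.01)[:2] for q in rect])
            e=g[1]-g[0];e2=g[2]-g[1]
            print(k,n,"cent z.01",onz(n,c,.01)[:2],"hull area",M["m00"],"sides",np.linalg.norm(e),np.linalg.norm(e2),"yaw",np.degrees(np.arctan2(e[1],e[0]))%90,np.degrees(np.arctan2(e2[1],e2[0]))%90)
            data[n]=c
    for k,ob in {"dish0":{"side":[183.97,246.79],"top":[200.85,160.0]},"dish5":{"side":[174.3,328.04],"top":[137.75,192.95]}}.items():
        f=lambda c:np.concatenate([hullcent(n,cyl(np.r_[c,.005],np.array([0,0,1.])))[0]-ob[n] for n in ob])
        q=least_squares(f,onz("top",ob["top"],.02)[:2]); print(k,q.x,q.fun)
E
python3 fitall.py
```

```text
[ 0.5056 -0.2893 -1.6212 -0.0023 -0.0008  0.0022 -0.0008 -0.0011] -92.88943898261793
[[-0.0411 -0.1938]
 [-0.0113 -0.1361]
 [ 0.0049 -0.2736]
 [-0.0146 -0.1438]
 [-0.0972  0.0398]
 [-0.3312  0.1239]
 [ 0.0362  0.0126]
 [-0.2532  0.005 ]
 [-0.0057  0.3886]
 [ 0.2474  0.0695]]
1 [ 0.4569 -0.2849  0.0838]
2 [ 0.5558 -0.2899  0.0838]
3 [ 0.454  -0.3442  0.1209]
4 [ 0.5495 -0.349   0.1209]
free 1 [ 0.457  -0.2853  0.0828] [-0.0523 -0.0635 -0.016   0.0643]
free 2 [ 0.5566 -0.2913  0.0816] [-0.0665  0.001   0.0246  0.0489]
free 3 [ 0.4541 -0.3443  0.1197] [-0.0509 -0.0301 -0.001   0.0509]
free 4 [ 0.5499 -0.3501  0.1193] [-0.0102 -0.0044  0.004   0.0134]
yellow side cent z.01 [0.4615 0.0373] hull area 992.5 sides 0.10136435877349283 0.10179696479903771 yaw 88.40008187236873 78.97911916091616
yellow top cent z.01 [0.4616 0.0336] hull area 824.5 sides 0.09427572117943407 0.09594410879686 yaw 85.06454986398107 83.72966440542781
blue side cent z.01 [0.644  0.0982] hull area 1071.5 sides 0.1008369964839797 0.13085163570836283 yaw 13.532033188304155 89.48986215691062
blue top cent z.01 [0.6531 0.0936] hull area 699.5 sides 0.09007324788871654 0.09408718109865663 yaw 4.621941658739513 2.8071495223997545
green side cent z.01 [0.5329 0.2951] hull area 1392.5 sides 0.09911766202803374 0.09932160052711557 yaw 16.837176429684078 8.3522539828964
green top cent z.01 [0.534  0.2917] hull area 733.0 sides 0.09465087005552285 0.09208767927770843 yaw 12.539329720682517 14.708715218733602
dish0 [0.6551 0.0971] [ 0.1675 -0.321  -0.3148 -0.0548]
dish5 [0.5327 0.2962] [ 0.0593 -0.25   -0.2584  0.0363]
```

```bash
python3 - <<'E'
from fit import *
grab_frame("side");grab_frame("top")
for t in("bottle","jar","flask","tape","marker","tip_box","tray_blue","tray_green","tray_yellow"):
    for n in("side","top"):
        print(t,n,[(round(r["confidence"],2),onz(n,r["xy"],0)[:2]) for r in tip_of(n,t)][:2])
# box-hull fit of trays, top camera only and both for yellow
def box(x,y,th):
    c=np.array([[a,b,z] for a in(-.045,.045) for b in(-.045,.045) for z in(0,.01)]);return c@R.from_euler("z",th).as_matrix().T+[x,y,0]
for k,ob in {"yellow":{"side":[252.44,261.69],"top":[215.87,218.8]}}.items():
    th=np.radians(-5)
    f=lambda c:np.concatenate([hullcent(n,box(*c,th))[0]-ob[n] for n in ob])
    q=least_squares(f,[.46,.035]);print(k,q.x,q.fun)
for k,x0 in {"blue":[.653,.094],"green":[.534,.292],"yellow":[.4615,.035]}.items():
    im=np.load("top0.npy"); tgt=proj("top",x0+[.01])[0]
    b=min(blobs(im,k),key=lambda b:np.hypot(*(b[1]-tgt)))
    ys,xs=np.nonzero(b[2]);M=cv2.moments(cv2.convexHull(np.c_[xs,ys].astype(np.float32)));c=np.array([M["m10"],M["m01"]])/M["m00"]
    th=np.radians({"blue":3.5,"green":13.5,"yellow":-5}[k])
    q=least_squares(lambda p:hullcent("top",box(*p,th))[0]-c,x0);print(k,"top only",q.x)
print(robot.get_state()["clock"])
E
```

```text
bottle side [(0.79, array([0.537 , 0.1724]))]
bottle top [(0.79, array([0.5402, 0.1708]))]
jar side [(0.17, array([ 0.6109, -0.7121]))]
jar top [(0.81, array([0.427 , 0.2512]))]
flask side [(0.93, array([0.7022, 0.2218]))]
flask top [(0.74, array([0.6869, 0.2318]))]
tape side [(0.64, array([ 0.4192, -0.0876]))]
tape top [(0.71, array([ 0.4153, -0.0916]))]
marker side [(0.73, array([0.3732, 0.1463])), (0.46, array([ 0.6249, -0.7043]))]
marker top [(0.67, array([0.3637, 0.1455])), (0.6, array([ 0.622, -0.075]))]
tip_box side [(0.79, array([ 0.623 , -0.0663])), (0.36, array([ 0.5959, -0.4735]))]
tip_box top [(0.96, array([ 0.6239, -0.0732]))]
tray_blue side [(0.92, array([0.6476, 0.0926])), (0.47, array([0.5314, 0.2983]))]
tray_blue top [(0.77, array([0.651 , 0.0976]))]
tray_green side [(0.57, array([0.5351, 0.2944])), (0.52, array([ 0.5011, -0.2895]))]
tray_green top [(0.83, array([0.541 , 0.2891]))]
tray_yellow side [(0.78, array([0.4542, 0.0254])), (0.57, array([0.5403, 0.2946]))]
tray_yellow top [(0.92, array([0.4648, 0.0286])), (0.39, array([0.6925, 0.218 ]))]
yellow [0.4624 0.0334] [0.3658 0.1721 0.1785 0.0857]
blue top only [0.6548 0.0941]
green top only [0.5353 0.293 ]
yellow top only [0.4625 0.0339]
1.9
```

```bash
cat > plan.py <<'E'
# usage: plan.py X Y Z tilt_deg [yaw_deg=-2.9] : shift (tool axes now) and rotvec (tool axes) to target TCP pose
import sys
from h import *
np.set_printoptions(precision=1,suppress=True)
def ori(tilt,yaw=-2.9):
    return R.from_euler("z",yaw,degrees=True)*R.from_euler("x",180,degrees=True)*R.from_euler("x",-tilt,degrees=True)
if __name__=="__main__":
    a=[float(v) for v in sys.argv[1:]]
    s=robot.get_state(); q=R.from_quat(s["eef_rot"]); t=np.array(a[:3])
    T=ori(*a[3:])
    print("pos mm",s["tool_pos"]*1000,"w",round(s["gripper_width"],3),"F",s["ft_force"],"clk",round(s["clock"],2),"q",np.round(s["q"],2))
    print("shift mm in tool axes now",q.inv().apply(t-s["tool_pos"])*1000,"turn deg",np.degrees((q.inv()*T).as_rotvec()),
      "shift in target axes",T.inv().apply(t-s["tool_pos"])*1000)
E
python3 plan.py .42 .2 .23 0
python3 -m pendant '[[0.075,0,0,0,0,0,9.6],[0.075,0,0,0,0,0,9.6],[0.075,0,0,0,0,0,9.6],[0.075,0,0,0,0,0,9.6]]'
python3 plan.py .42 .2 .23 0
```

```text
pos mm [155.5 553.6 231.3] w 1.001 F [-0.4 -0.6  0.7] clk 1.9 q [ 1.1  0.2  1.5 -0.   1.4 -0.1]
shift mm in tool axes now [-268.9  350.3    1.3] turn deg [-0.  -0.  77.2] shift in target axes [282.1 339.8   1.3]
clock: 2.4
tool_pos: [0.1555, 0.5536, 0.2313]
eef_rot: [0.952, 0.306, -0.0, 0.0]
ft_force: [-0.5, 0.2, -0.7]
gripper_width: 0.873
pos mm [155.5 553.6 231.3] w 0.873 F [-0.5  0.2 -0.7] clk 2.4 q [1.1 0.2 1.5 0.  1.4 0.5]
shift mm in tool axes now [  9.3 441.5   1.3] turn deg [ 0.   0.  38.5] shift in target axes [282.1 339.7   1.3]
```

```bash

python3 -m pendant '[[0.075,0,0,0,0,0,9.6],[0.075,0,0,0,0,0,9.6],[0.075,0,0,0,0,0,9.6],[0.075,0,0,0,0,0,9.7]]' | tail -1
python3 -m pendant '[[0.075,0.036,0.043,0,0,0,0],[0.075,0.036,0.043,0,0,0,0],[0.075,0.036,0.043,0,0,0,0],[0.075,0.036,0.043,0,0,0,0],[0.075,0.036,0.043,0,0,0,0]]'
python3 - <<'E'
import sys;sys.argv=["x"]
from plan import *
from fitall import dpos
np.set_printoptions(precision=4,suppress=True)
p=np.load("rackp.npy")
for i in (1,2,3,4):
    c,n=dpos(p,i); c=c-[0,0,.001]; print(i,"grasp",c+.003*n,"appr80",c+.08*n, "out110",c+.11*n)
E
python3 plan.py .453 -.243 .151 32
```

```text
gripper_width: 0.875
clock: 3.52
tool_pos: [0.3265, 0.3293, 0.2316]
eef_rot: [1.0, -0.022, 0.0, -0.0]
ft_force: [1.1, 0.3, -0.2]
gripper_width: 0.875
1 grasp [ 0.457  -0.2833  0.0853] appr80 [ 0.4591 -0.2426  0.1506] out110 [ 0.4599 -0.2267  0.1761]
2 grasp [ 0.5559 -0.2883  0.0853] appr80 [ 0.5579 -0.2476  0.1506] out110 [ 0.5587 -0.2317  0.1761]
3 grasp [ 0.4541 -0.3426  0.1224] appr80 [ 0.4561 -0.3019  0.1877] out110 [ 0.4569 -0.286   0.2132]
4 grasp [ 0.5496 -0.3474  0.1224] appr80 [ 0.5516 -0.3067  0.1877] out110 [ 0.5524 -0.2908  0.2132]
pos mm [326.5 329.3 231.6] w 0.875 F [ 1.1  0.3 -0.2] clk 3.52 q [ 0.6 -0.   1.8 -0.   1.4  0.7]
shift mm in tool axes now [151.9 566.1  80.4] turn deg [-32.   -0.1   0.3] shift in target axes [155.3 436.5 367.8]
```

```bash

python3 -m pendant '[[0.075,0.016,0.052,0,0,0,0],[0.075,0.016,0.052,0,0,0,0],[0.075,0.016,0.052,0,0,0,0],[0.075,0.016,0.052,0,0,0,0],[0.075,0.016,0.052,0,0,0,0]]' | tail -1
python3 -m pendant '[[0.075,0.016,0.052,0,0,0,0],[0.075,0.016,0.052,0,0,0,0],[0.075,0.016,0.052,0,0,0,0],[0.075,0.016,0.05,0,0,0,0]]' | tail -1
python3 -m pendant '[[0.075,0,0,0,-8,0,0],[0.075,0,0,0,-8,0,0],[0.075,0,0,0,-8,0,0],[0.075,0,0,0,-8,0,0]]'
python3 plan.py .459 -.2426 .1506 32
```

```text
gripper_width: 0.879
gripper_width: 0.886
clock: 5.15
tool_pos: [0.4488, -0.1414, 0.2322]
eef_rot: [0.96, -0.022, -0.005, 0.278]
ft_force: [-0.9, 0.6, -0.7]
gripper_width: 0.882
pos mm [ 448.8 -141.4  232.2] w 0.882 F [-0.9  0.6 -0.7] clk 5.15 q [-0.1 -0.   1.9 -0.6  1.3  0.1]
shift mm in tool axes now [ 14.5  41.5 122.7] turn deg [ 0.3 -0.3  0.2] shift in target axes [ 15.3  42.  122.4]
```

```bash

python3 -m pendant '[[0.075,0.005,0.014,0.041,0,0,0],[0.075,0.005,0.014,0.041,0,0,0],[0.075,0.005,0.014,0.041,0,0,0],[0.075,0,0,0,0,0,0]]'
python3 plan.py .457 -.2833 .0853 32
python3 - <<'E'
from h import *
for n in("top","side"):
    im=grab_frame(n)[:,:,::-1]
    crop=im[140:270,260:420] if n=="top" else im[90:250,230:390]
    cv2.imwrite(f"pics/{n}1.png",cv2.resize(crop,None,fx=4,fy=3.6,interpolation=cv2.INTER_CUBIC))
E
```

```text
clock: 5.65
tool_pos: [0.4569, -0.2436, 0.1469]
eef_rot: [0.961, -0.023, -0.009, 0.275]
ft_force: [0.1, 0.1, -0.7]
gripper_width: 0.878
pos mm [ 456.9 -243.6  146.9] w 0.878 F [ 0.1  0.1 -0.7] clk 5.65 q [-0.3  0.1  1.9 -0.6  1.   0. ]
shift mm in tool axes now [ 2.3  1.1 73.2] turn deg [-0.1  0.2  0.2] shift in target axes [ 2.1  1.  73.2]
```

View pics/top1.png

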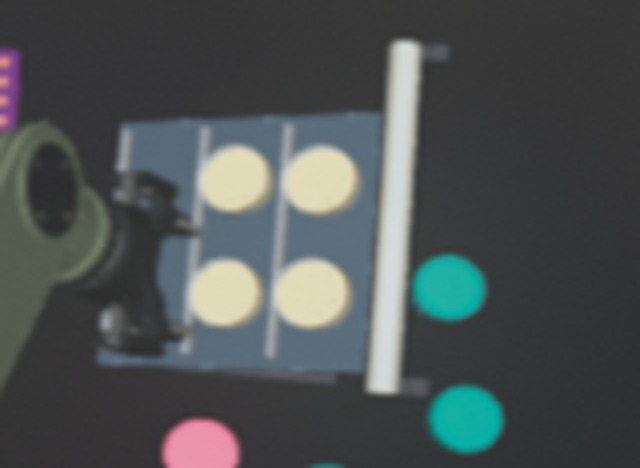

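View pics/side1.png

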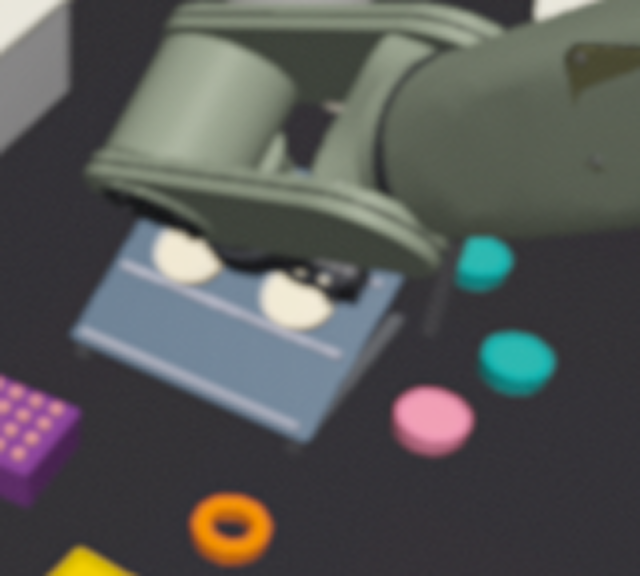

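```bash
python3 - <<'E'
from h import *
s=robot.get_state();q=R.from_quat(s["eef_rot"]).as_matrix();t=s["tool_pos"]
for k in(-1,1):
    for b in(0.038,.05): print(k,b,(proj("top",t+q@np.array([k*b,0,-.011]))[0]-[260,140])*[4,3.6])
E
```

```text
-1 0.038 [177.07617884 322.86520983]
-1 0.05 [175.86924046 337.6891386 ]
1 0.038 [184.53191063 230.18403077]
1 0.05 [185.67951611 215.74471433]
```

```bash

python3 -m pendant '[[0.075,0.001,0.001,0.025,0,0,0],[0.075,0.001,0,0.025,0,0,0],[0.075,0,0,0.012,0,0,0],[0.075,0,0,0.007,0,0,0],[0.075,0,0,0,0,0,0]]'
python3 plan.py .457 -.2833 .0853 32
python3 - <<'E'
from h import *
for n in("top","side"):
    im=grab_frame(n)[:,:,::-1]
    crop=im[140:270,260:420] if n=="top" else im[90:250,230:390]
    cv2.imwrite(f"pics/{n}2.png",cv2.resize(crop,None,fx=4,fy=3.6,interpolation=cv2.INTER_CUBIC))
E
```

```text
clock: 6.38
tool_pos: [0.4594, -0.28, 0.0916]
eef_rot: [0.961, -0.022, -0.006, 0.276]
ft_force: [0.3, -0.0, 0.2]
gripper_width: 0.878
pos mm [ 459.4 -280.    91.6] w 0.878 F [ 0.3 -0.   0.2] clk 6.38 q [-0.4  0.3  1.9 -0.7  0.9  0.1]
shift mm in tool axes now [-2.3 -0.5  7.1] turn deg [ 0.  -0.2  0.3] shift in target axes [-2.3 -0.5  7.1]
```

View pics/top2.png

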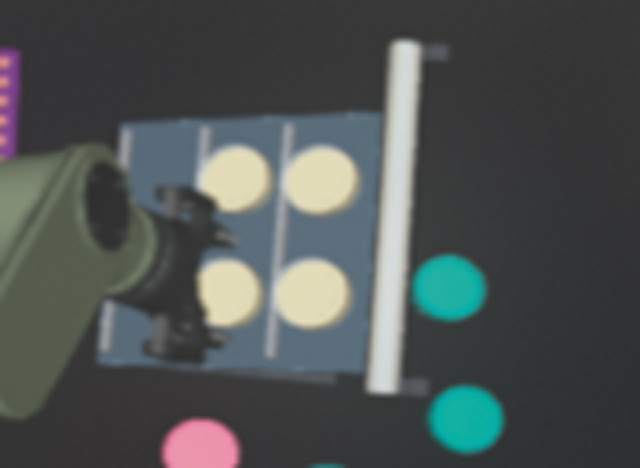

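```bash

python3 -m pendant '[[0.075,-0.001,0,0.004,0,0,0],[0.075,0,0,0.003,0,0,0],[0.05,0,0,0,0,0,0],[0.05,0,0,0,0,0,0],[0.05,0,0,0,0,0,0]]' 25
python3 -m pendant '[[0.05,0,0,0,0,0,0],[0.05,0,0,0,0,0,0]]' 25
python3 plan.py .457 -.2833 .0853 32
```

```text
clock: 7.1
tool_pos: [0.4579, -0.2838, 0.0853]
eef_rot: [0.961, -0.022, -0.006, 0.276]
ft_force: [-0.4, 0.9, 1.1]
gripper_width: 0.665
clock: 7.35
tool_pos: [0.4579, -0.2838, 0.0853]
eef_rot: [0.961, -0.022, -0.006, 0.276]
ft_force: [-1.5, 1.4, 1.3]
gripper_width: 0.666
pos mm [ 457.9 -283.8   85.3] w 0.666 F [-1.5  1.4  1.3] clk 7.35 q [-0.4  0.3  1.9 -0.7  0.9  0.1]
shift mm in tool axes now [-1.  -0.4 -0.2] turn deg [-0.  -0.2  0.3] shift in target axes [-1.  -0.4 -0.2]
```

```bash

python3 -m pendant '[[0.05,0,0,-0.01,0,0,0],[0.05,0,0,-0.02,0,0,0],[0.05,0,0,-0.03,0,0,0],[0.05,0,0,-0.03,0,0,0],[0.05,0,0,-0.03,0,0,0]]'
python3 - <<'E'
from h import *
for n in("top","side"):
    im=grab_frame(n)[:,:,::-1]
    crop=im[140:270,260:420] if n=="top" else im[90:250,230:390]
    cv2.imwrite(f"pics/{n}3.png",cv2.resize(crop,None,fx=4,fy=3.6,interpolation=cv2.INTER_CUBIC))
E
```

```text
clock: 7.98
tool_pos: [0.461, -0.2195, 0.1883]
eef_rot: [0.961, -0.022, -0.006, 0.275]
ft_force: [0.7, -0.3, 0.3]
gripper_width: 0.669
```

View pics/top3.png

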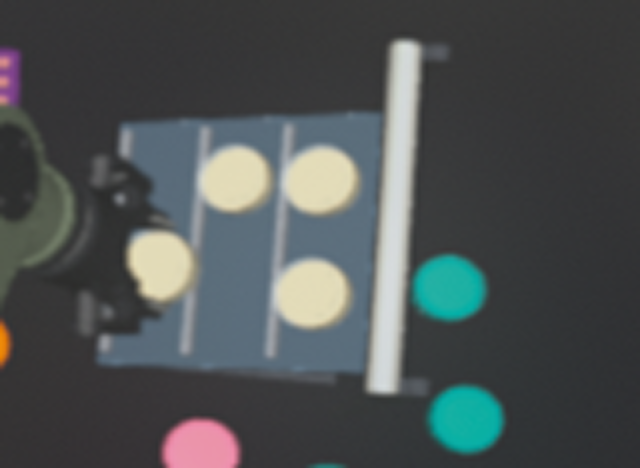

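View pics/side3.png

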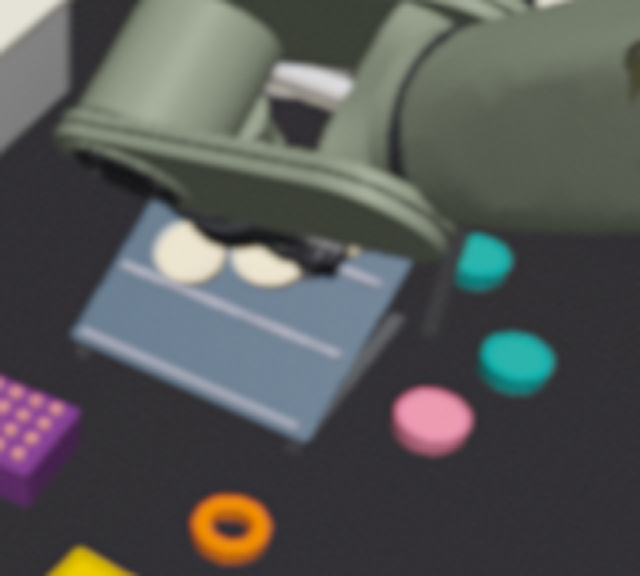

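```bash

python3 -m pendant '[[0.05,0,0,-0.01,8,0,0],[0.05,0,0,-0.01,8,0,0],[0.05,0,0,0,8,0,0],[0.05,0,0,0,8,0,0]]'
python3 plan.py .4625 .0335 .12 0
```

```text
clock: 8.57
tool_pos: [0.4612, -0.2113, 0.2046]
eef_rot: [1.0, -0.023, 0.0, -0.002]
ft_force: [-0.2, -0.5, -1.2]
gripper_width: 0.665
pos mm [ 461.2 -211.3  204.6] w 0.665 F [-0.2 -0.5 -1.2] clk 8.57 q [-0.6  0.1  1.7  0.   1.3 -0.6]
shift mm in tool axes now [  -9.8 -244.2   85.5] turn deg [-0.2 -0.   0.3] shift in target axes [ -11.  -244.5   84.6]
```

```bash

python3 -m pendant '[[0.05,-0.002,-0.049,0.01,0,0,0],[0.05,-0.002,-0.049,0.015,0,0,0],[0.05,-0.002,-0.049,0.02,0,0,0],[0.05,-0.002,-0.049,0.02,0,0,0],[0.05,-0.002,-0.048,0.02,0,0,0]]'
python3 -m pendant '[[0.05,0,0,0,0,0,0]]' | tail -1
python3 plan.py .4625 .0335 .0085 0
python3 - <<'E'
from h import *
for n in("top","side"):
    im=grab_frame(n)[:,:,::-1]
    crop=im[150:280,130:290] if n=="top" else im[190:350,160:320]
    cv2.imwrite(f"pics/{n}4.png",cv2.resize(crop,None,fx=4,fy=3.6,interpolation=cv2.INTER_CUBIC))
E
```

```text
clock: 9.2
tool_pos: [0.4617, 0.0342, 0.1183]
eef_rot: [1.0, -0.023, -0.0, 0.0]
ft_force: [0.5, 0.1, -0.8]
gripper_width: 0.667
gripper_width: 0.666
pos mm [459.4  35.7 116.8] w 0.666 F [0.3 0.2 0.4] clk 9.32 q [-0.1  0.1  1.9  0.   1.1 -0.1]
shift mm in tool axes now [  3.8   2.1 108.3] turn deg [-0.   0.4  0.6] shift in target axes [  3.2   2.  108.3]
```

View pics/side4.png

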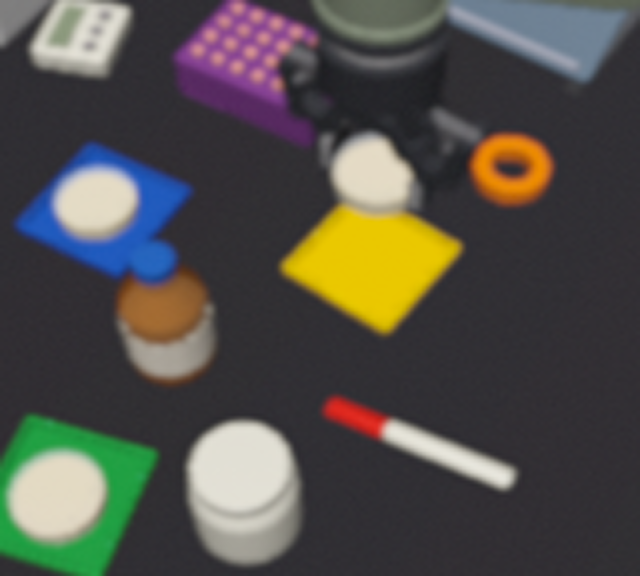

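View pics/top4.png

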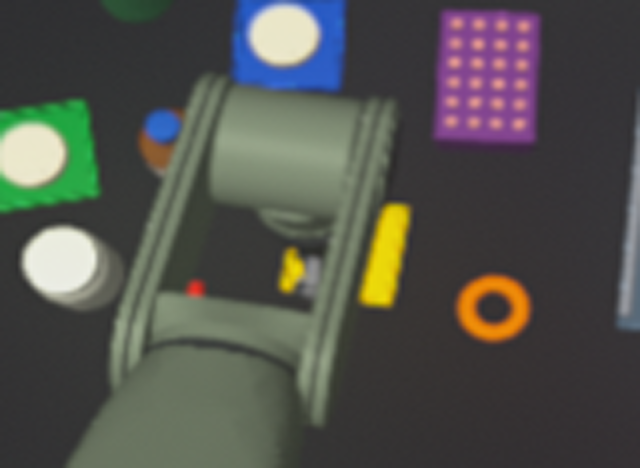

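```bash

python3 -m pendant '[[0.05,0.001,0.001,0.025,0,0,0],[0.05,0.001,0,0.03,0,0,0],[0.05,0,0,0.025,0,0,0],[0.05,0,0,0.015,0,0,0],[0.05,0,0,0,0,0,0]]'
python3 plan.py .4625 .0335 .0085 0
python3 - <<'E'
from h import *
im=grab_frame("side")[:,:,::-1]
cv2.imwrite(f"pics/side5.png",cv2.resize(im[210:300,200:320],None,fx=6,fy=6,interpolation=cv2.INTER_CUBIC))
E
```

```text
clock: 10.05
tool_pos: [0.4638, 0.0312, 0.024]
eef_rot: [1.0, -0.023, -0.001, 0.0]
ft_force: [0.5, 0.7, -0.0]
gripper_width: 0.671
pos mm [463.8  31.2  24. ] w 0.671 F [ 0.5  0.7 -0. ] clk 10.05 q [-0.1  0.3  2.  -0.   0.9 -0.1]
shift mm in tool axes now [-1.4 -2.2 15.5] turn deg [0.  0.1 0.2] shift in target axes [-1.4 -2.2 15.5]
```

View pics/side5.png

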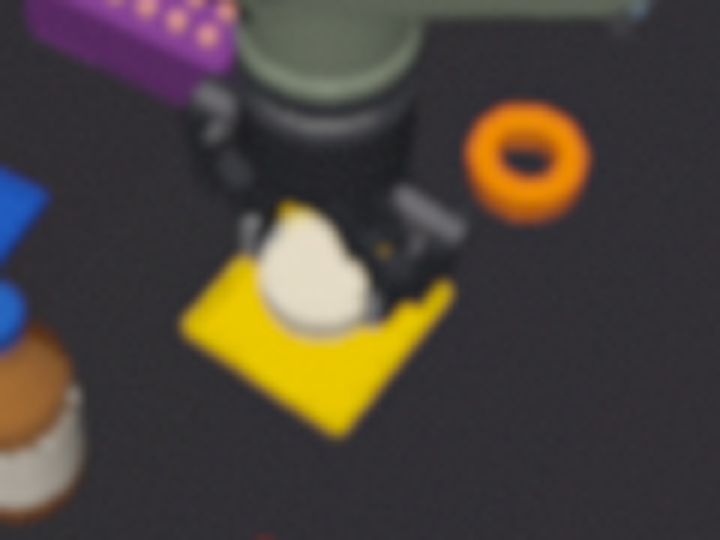

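```bash

python3 -m pendant '[[0.05,0,-0.001,0.008,0,0,0],[0.05,0,0,0.005,0,0,0],[0.05,0,0,0,0,0,0]]'
python3 plan.py .4625 .0335 .0085 0
```

```text
clock: 10.48
tool_pos: [0.464, 0.0333, 0.0115]
eef_rot: [1.0, -0.022, -0.0, -0.0]
ft_force: [-0.0, -0.4, -0.5]
gripper_width: 0.669
pos mm [464.   33.3  11.5] w 0.669 F [-0.  -0.4 -0.5] clk 10.47 q [-0.1  0.3  2.  -0.   0.9 -0.1]
shift mm in tool axes now [-1.5 -0.2  3. ] turn deg [0.  0.  0.3] shift in target axes [-1.5 -0.2  3. ]
```

```bash

python3 -m pendant '[[0.05,-0.001,0,0.001,0,0,0],[0.05,0,0,0.001,0,0,0],[0.05,0,0,0,0,0,0]]'
python3 -m pendant '[[0.05,0,0,0.001,0,0,0],[0.05,0,0,0,0,0,0]]'
```

```text
clock: 10.85
tool_pos: [0.4633, 0.0332, 0.0097]
eef_rot: [1.0, -0.023, 0.0, 0.0]
ft_force: [-0.9, -0.5, -0.4]
gripper_width: 0.67
clock: 11.1
tool_pos: [0.4633, 0.0332, 0.0087]
eef_rot: [1.0, -0.023, -0.0, 0.0]
ft_force: [0.3, 0.6, -0.2]
gripper_width: 0.667
```

```bash

python3 -m pendant '[[0.05,0,0,0.001,0,0,0],[0.05,0,0,0,0,0,0]]'|sed -n '2p;4p'
python3 -m pendant '[[0.05,0,0,0.001,0,0,0],[0.05,0,0,0,0,0,0]]'|sed -n '2p;4p'
```

```text
tool_pos: [0.4632, 0.0332, 0.0076]
ft_force: [-0.5, -0.2, -0.3]
tool_pos: [0.4632, 0.0332, 0.0066]
ft_force: [0.4, -1.4, 0.0]
```

```bash

python3 -m pendant '[[0.060,0,0,0,0,0,0],[0.064,0,0,0,0,0,0],[0.070,0,0,0,0,0,0],[0.072,0,0,0,0,0,0]]'
python3 -m pendant '[[0.072,0,0,-0.02,0,0,0],[0.072,0,0,-0.04,0,0,0],[0.072,0,0,-0.05,0,0,0],[0.072,0,0,-0.04,0,0,0],[0.072,0,0,-0.03,0,0,0]]'
python3 plan.py .558 -.2476 .1506 32
```

```text
clock: 12.1
tool_pos: [0.4633, 0.0332, 0.0067]
eef_rot: [1.0, -0.023, 0.0, 0.0]
ft_force: [-0.7, -0.1, -0.3]
gripper_width: 0.844
clock: 12.72
tool_pos: [0.4639, 0.0331, 0.1889]
eef_rot: [1.0, -0.023, 0.001, 0.0]
ft_force: [0.4, -0.7, 0.5]
gripper_width: 0.844
pos mm [463.9  33.1 188.9] w 0.844 F [ 0.4 -0.7  0.5] clk 12.72 q [-0.1  0.   1.9 -0.   1.3 -0.1]
shift mm in tool axes now [106.6 276.2  38.6] turn deg [-32.   -0.2   0.3] shift in target axes [108.2 213.4 178.5]
```

```bash

python3 -m pendant '[[0.075,0.021,0.045,-0.003,0,0,0],[0.075,0.021,0.045,-0.003,0,0,0],[0.075,0.021,0.045,-0.003,0,0,0],[0.075,0.021,0.045,-0.003,0,0,0],[0.075,0.021,0.045,-0.003,0,0,0]]'|tail -1
python3 -m pendant '[[0.075,0,0,0,-8,0,0],[0.075,0,0,0,-8,0,0],[0.075,0,0,0,-8,0,0],[0.075,0,0,0,-8,0,0],[0.075,0,0,0,0,0,0]]'|tail -1
python3 plan.py .558 -.2476 .1506 32
python3 - <<'E'
from fit import *
im=grab_frame("side")[:,:,::-1]
np.set_printoptions(precision=4,suppress=True)
ims={n:grab_frame(n) for n in("side","top")}
exp=proj("side",[.4625,.0335,.018])[0],proj("top",[.4625,.0335,.018])[0]
ob={}
for n,e in zip(("side","top"),exp):
    for a,c,m in blobs(ims[n],"cream"):
        if np.hypot(*(c-e))<12: ob[n]=c;print(n,a,c,e)
if len(ob)==2:
    f=lambda c:np.concatenate([hullcent(n,cyl(np.r_[c,.005],np.array([0,0,1.])))[0]-ob[n] for n in ob])
    q=least_squares(f,[.46,.034]);print(q.x,q.fun)
cv2.imwrite("pics/side6.png",cv2.resize(ims["side"][:,:,::-1],(800,600),interpolation=cv2.INTER_CUBIC))
E
```

```text
gripper_width: 0.881
gripper_width: 0.876
pos mm [ 557.2 -193.9  199.5] w 0.876 F [-0.1  0.9  0.2] clk 13.97 q [-0.2  0.3  1.6 -0.6  1.2  0.1]
shift mm in tool axes now [ 3.3 19.7 69.9] turn deg [-0.1 -0.1  0.6] shift in target axes [ 3.5 19.5 69.9]
side 349 [252.9427 259.3181] [252.8453 259.0554]
```

View pics/side6.png

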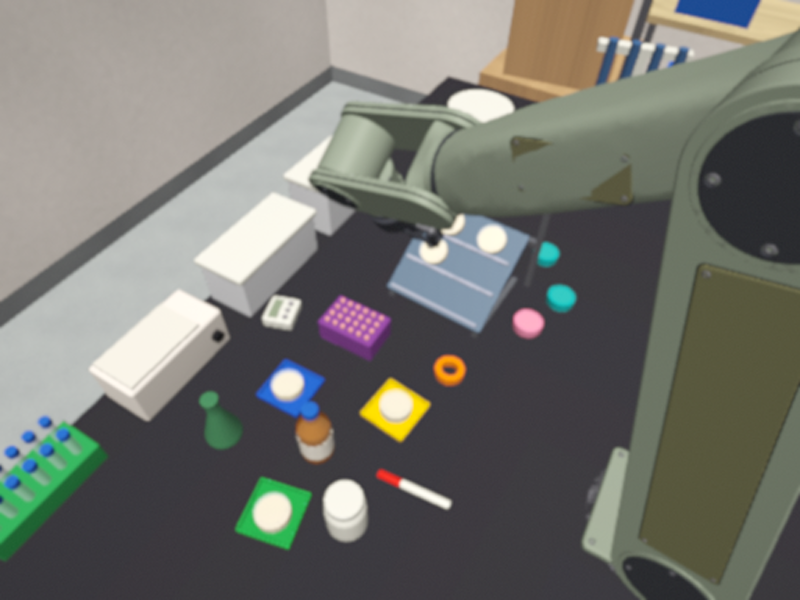

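```bash

python3 -m pendant '[[0.075,0.001,0.01,0.035,0,0,0],[0.075,0.001,0.01,0.035,0,0,0],[0.075,0.001,0,0.03,0,0,0],[0.075,0,0,0.025,0,0,0],[0.075,0,0,0,0,0,0]]'
python3 plan.py .5559 -.2883 .0853 32
python3 - <<'E'
from h import *
im=grab_frame("top")[:,:,::-1]
cv2.imwrite(f"pics/top7.png",cv2.resize(im[140:270,260:420],None,fx=4,fy=3.6,interpolation=cv2.INTER_CUBIC))
E
```

```text
clock: 14.75
tool_pos: [0.5555, -0.2813, 0.1049]
eef_rot: [0.961, -0.023, -0.008, 0.275]
ft_force: [-0.9, 0.5, 0.1]
gripper_width: 0.879
pos mm [ 555.5 -281.3  104.9] w 0.879 F [-0.9  0.5  0.1] clk 14.75 q [-0.3  0.4  1.7 -0.7  1.   0.1]
shift mm in tool axes now [ 0.8 -4.5 20.3] turn deg [-0.1  0.1  0.1] shift in target axes [ 0.8 -4.5 20.3]
```

View pics/top7.png

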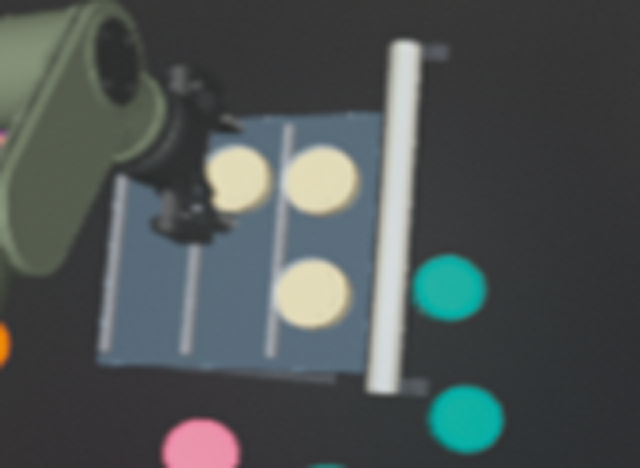

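```bash

python3 -m pendant '[[0.075,0,-0.003,0.011,0,0,0],[0.075,0,0,0.008,0,0,0],[0.075,0,0,0,0,0,0]]'
python3 plan.py .5559 -.2883 .0853 32
```

```text
clock: 15.18
tool_pos: [0.5566, -0.287, 0.088]
eef_rot: [0.961, -0.022, -0.007, 0.275]
ft_force: [-0.5, -0.2, -0.5]
gripper_width: 0.879
pos mm [ 556.6 -287.    88. ] w 0.879 F [-0.5 -0.2 -0.5] clk 15.18 q [-0.4  0.4  1.7 -0.7  0.9  0.1]
shift mm in tool axes now [-0.6 -0.3  3.1] turn deg [-0.  -0.1  0.3] shift in target axes [-0.6 -0.3  3.1]
```

```bash

python3 -m pendant '[[0.075,0,0,0.002,0,0,0],[0.05,0,0,0,0,0,0],[0.05,0,0,0,0,0,0],[0.05,0,0,0,0,0,0],[0.05,0,0,0,0,0,0]]' 25
python3 -m pendant '[[0.05,0,0,0,0,0,0]]'
python3 plan.py .5559 -.2883 .0853 32
```

```text
clock: 15.8
tool_pos: [0.5573, -0.288, 0.0873]
eef_rot: [0.961, -0.022, -0.006, 0.276]
ft_force: [0.2, 1.6, 4.2]
gripper_width: 0.667
clock: 15.92
tool_pos: [0.5573, -0.288, 0.0873]
eef_rot: [0.961, -0.022, -0.006, 0.276]
ft_force: [0.2, 3.4, 4.3]
gripper_width: 0.668
pos mm [ 557.3 -288.    87.3] w 0.668 F [0.2 3.4 4.3] clk 15.93 q [-0.4  0.4  1.7 -0.7  0.9  0.1]
shift mm in tool axes now [-1.4 -0.8  1.9] turn deg [ 0.  -0.2  0.3] shift in target axes [-1.4 -0.8  1.9]
```

```bash

python3 -m pendant '[[0.05,0,0,-0.01,0,0,0],[0.05,0,0,-0.02,0,0,0],[0.05,0,0,-0.03,0,0,0],[0.05,0,0,-0.03,0,0,0],[0.05,0,0,-0.03,0,0,0]]'|tail -1
python3 -m pendant '[[0.05,0,0,-0.01,8,0,0],[0.05,0,0,-0.01,8,0,0],[0.05,0,0,0,8,0,0],[0.05,0,0,0,8,0,0]]'
python3 plan.py .655 .097 .12 0
```

```text
gripper_width: 0.669
clock: 17.05
tool_pos: [0.5609, -0.2145, 0.2087]
eef_rot: [1.0, -0.022, 0.002, -0.002]
ft_force: [1.6, 0.7, -1.3]
gripper_width: 0.666
pos mm [ 560.9 -214.5  208.7] w 0.666 F [ 1.6  0.7 -1.3] clk 17.05 q [-0.5  0.3  1.5  0.   1.4 -0.5]
shift mm in tool axes now [  80.3 -315.    90. ] turn deg [-0.2 -0.2  0.4] shift in target axes [  78.2 -315.9   88.7]
```

```bash

python3 -m pendant '[[0.05,0.013,-0.05,0.005,0,0,0],[0.05,0.013,-0.055,0.01,0,0,0],[0.05,0.013,-0.055,0.01,0,0,0],[0.05,0.013,-0.055,0.01,0,0,0],[0.05,0.013,-0.05,0.01,0,0,0]]'|tail -1
python3 -m pendant '[[0.05,0.013,-0.05,0.02,0,0,0],[0.05,0,0,0.02,0,0,0],[0.05,0,0,0,0,0,0]]'
python3 plan.py .655 .0965 .03 0
python3 - <<'E'
from h import *
im=grab_frame("side")[:,:,::-1]
cv2.imwrite(f"pics/side8.png",cv2.resize(im[190:290,130:260],None,fx=5.5,fy=5.5,interpolation=cv2.INTER_CUBIC))
E
```

```text
gripper_width: 0.668
clock: 18.05
tool_pos: [0.6501, 0.0962, 0.1192]
eef_rot: [1.0, -0.022, -0.003, 0.0]
ft_force: [0.1, 0.5, -0.3]
gripper_width: 0.67
pos mm [650.1  96.2 119.2] w 0.67 F [ 0.1  0.5 -0.3] clk 18.05 q [ 0.   0.5  1.4 -0.   1.2  0.1]
shift mm in tool axes now [ 5.3 -0.6 89.2] turn deg [0.1 0.3 0.4] shift in target axes [ 4.9 -0.6 89.2]
```

View pics/side8.png

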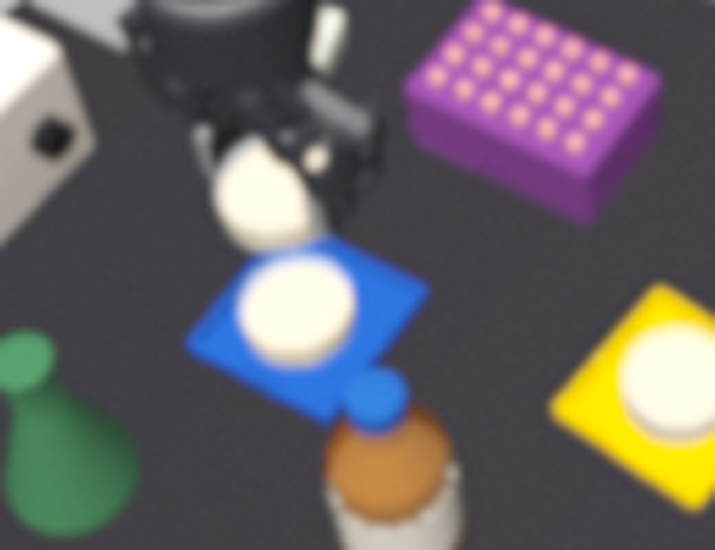

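```bash

python3 -m pendant '[[0.05,0.002,0,0.02,0,0,0],[0.05,0.002,0,0.03,0,0,0],[0.05,0,0,0.025,0,0,0],[0.05,0,0,0.008,0,0,0],[0.05,0,0,0,0,0,0]]'
python3 plan.py .655 .0965 .03 0
python3 - <<'E'
from h import *
im=grab_frame("side")[:,:,::-1]
cv2.imwrite(f"pics/side9.png",cv2.resize(im[190:290,130:260],None,fx=5.5,fy=5.5,interpolation=cv2.INTER_CUBIC))
im=grab_frame("top")[:,:,::-1]
cv2.imwrite(f"pics/top9.png",cv2.resize(im[120:220,150:280],None,fx=5.5,fy=5.5,interpolation=cv2.INTER_CUBIC))
E
```

```text
clock: 18.73
tool_pos: [0.6561, 0.0949, 0.0379]
eef_rot: [1.0, -0.023, -0.0, 0.0]
ft_force: [-0.5, -0.2, -0.5]
gripper_width: 0.665
pos mm [656.1  94.9  37.9] w 0.665 F [-0.5 -0.2 -0.5] clk 18.73 q [ 0.   0.6  1.4 -0.   1.1  0.1]
shift mm in tool axes now [-1.2 -1.5  7.9] turn deg [0.  0.  0.3] shift in target axes [-1.2 -1.5  7.9]
```

View pics/side9.png

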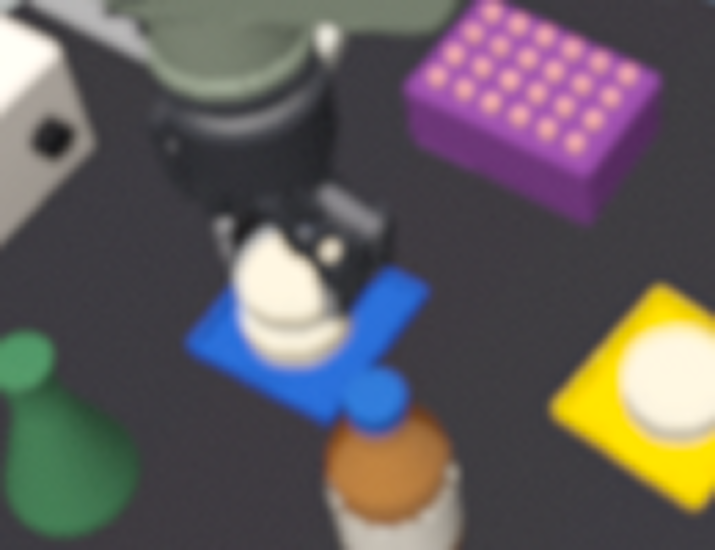

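View pics/top9.png

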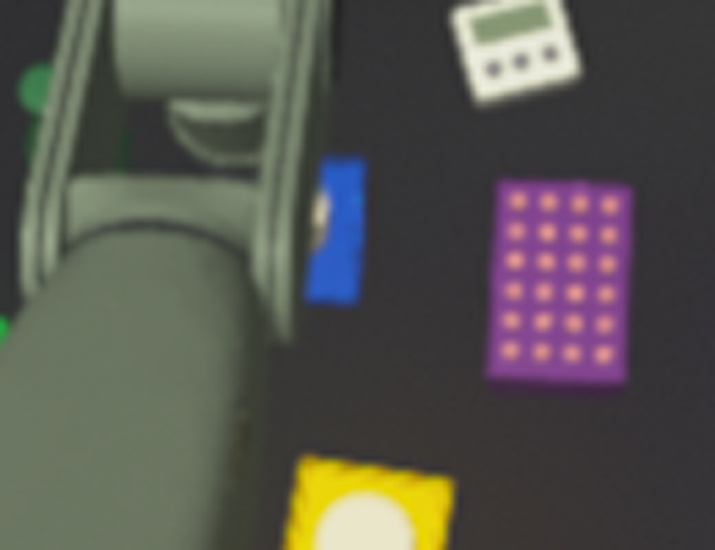

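```bash

python3 -m pendant '[[0.05,-0.001,-0.001,0.004,0,0,0],[0.05,0,0,0.002,0,0,0],[0.05,0,0,0,0,0,0]]'|sed -n '2p;4p'
python3 -m pendant '[[0.05,0,0,0.001,0,0,0],[0.05,0,0,0.001,0,0,0],[0.05,0,0,0,0,0,0]]'|sed -n '2p;4p'
python3 -m pendant '[[0.05,0,0,0.001,0,0,0],[0.05,0,0,0,0,0,0]]'|sed -n '2p;4p'
```

```text
tool_pos: [0.6552, 0.0969, 0.0323]
ft_force: [-0.6, -0.1, 0.4]
tool_pos: [0.6553, 0.0968, 0.0301]
ft_force: [0.1, 0.5, -0.1]
tool_pos: [0.6553, 0.0967, 0.0291]
ft_force: [0.4, -0.5, -0.7]
```

```bash

python3 -m pendant '[[0.05,0,0,0.001,0,0,0],[0.05,0,0,0,0,0,0]]'|sed -n '2p;4p'
python3 -m pendant '[[0.05,0,0,0.001,0,0,0],[0.05,0,0,0,0,0,0]]'|sed -n '2p;4p'
```

```text
tool_pos: [0.6555, 0.0967, 0.0284]
ft_force: [0.5, -0.3, 0.4]
tool_pos: [0.6557, 0.0968, 0.0283]
ft_force: [-2.2, -0.4, 5.0]
```

```bash

python3 -m pendant '[[0.05,0,0,-0.001,0,0,0],[0.060,0,0,0,0,0,0],[0.064,0,0,0,0,0,0],[0.070,0,0,0,0,0,0],[0.072,0,0,0,0,0,0]]'
python3 -m pendant '[[0.072,0,0,-0.02,0,0,0],[0.072,0,0,-0.04,0,0,0],[0.072,0,0,-0.05,0,0,0],[0.072,0,0,-0.045,0,0,0],[0.072,0,0,-0.025,0,0,0]]'
python3 plan.py .457 -.226 .22 0
```

```text
clock: 20.95
tool_pos: [0.6553, 0.0967, 0.0281]
eef_rot: [1.0, -0.023, -0.0, 0.0]
ft_force: [-0.0, 0.4, -0.2]
gripper_width: 0.843
clock: 21.58
tool_pos: [0.6572, 0.0968, 0.2142]
eef_rot: [1.0, -0.023, 0.004, -0.0]
ft_force: [-0.1, -0.2, -0.0]
gripper_width: 0.843
pos mm [657.2  96.8 214.2] w 0.843 F [-0.1 -0.2 -0. ] clk 21.57 q [0.  0.4 1.3 0.  1.4 0.1]
shift mm in tool axes now [-185.4  331.5   -7.4] turn deg [-0.  -0.4  0.3] shift in target axes [-183.7  332.5   -5.8]
```

```bash

python3 -m pendant '[[0.075,-0.026,0.047,0,0,0,0],[0.075,-0.026,0.047,0,0,0,0],[0.075,-0.026,0.047,0,0,0,0],[0.075,-0.026,0.047,0,0,0,0],[0.075,-0.026,0.047,0,0,0,0]]'|tail -1
python3 -m pendant '[[0.075,-0.026,0.047,0,0,0,0],[0.075,-0.026,0.047,-0.005,0,0,0],[0.075,0,0,0,0,0,0]]'|tail -1
python3 - <<'E'
from fit import *
np.set_printoptions(precision=4,suppress=True)
ims={n:grab_frame(n) for n in("side","top")}
for name,X in {"y":[.4625,.0335,.005],"b":[.655,.097,.025]}.items():
    ob={}
    for n in ims:
        e=proj(n,[X[0],X[1],X[2]+.014])[0]
        for a,c,m in blobs(ims[n],"cream"):
            if np.hypot(*(c-e))<12: ob[n]=c;print(name,n,a,c,e)
im=ims["top"];cv2.imwrite("pics/top10.png",cv2.resize(im[:,:,::-1],(800,600),interpolation=cv2.INTER_CUBIC))
im=ims["side"];cv2.imwrite("pics/side10.png",cv2.resize(im[:,:,::-1],(800,600),interpolation=cv2.INTER_CUBIC))
E
python3 plan.py .457 -.226 .22 0
```

```text
gripper_width: 0.875
gripper_width: 0.88
y side 341 [252.9707 259.3079] [252.8494 258.8746]
y top 248 [215.8952 218.3387] [215.7561 218.1347]
b side 293 [183.6485 244.7782] [183.0744 241.8254]
b top 205 [200.4195 159.0829] [199.8405 157.9551]
pos mm [ 458.9 -224.2  214.7] w 0.878 F [ 0.   0.3 -0.1] clk 22.68 q [-0.6  0.1  1.7  0.   1.3 -0.6]
shift mm in tool axes now [-1.8  1.9 -5.3] turn deg [ 0.  -0.1  0.2] shift in target axes [-1.8  1.9 -5.3]
```

View pics/top10.png

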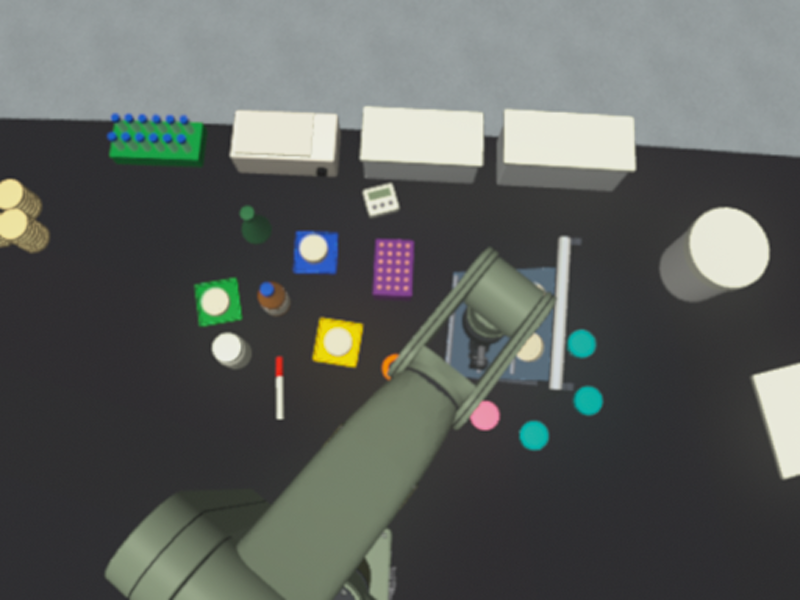

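View pics/side10.png

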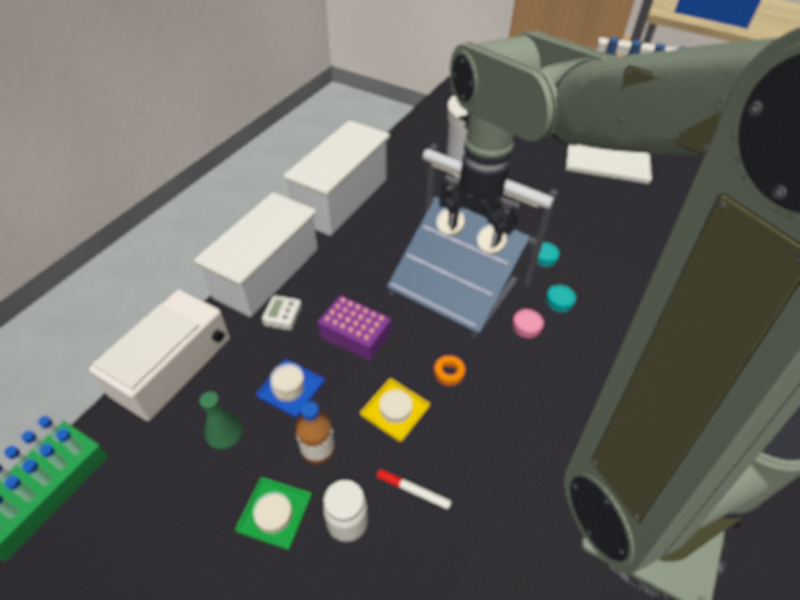

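```bash

python3 -m pendant '[[0.075,0,0,0,-8,0,0],[0.075,0,0,0,-8,0,0],[0.075,0,0,0,-8,0,0],[0.075,0,0,0,-8,0,0],[0.075,0,0,0,0,0,0]]'|tail -1
python3 plan.py .457 -.286 .2132 32
python3 plan.py .4541 -.3426 .1224 32
```

```text
gripper_width: 0.877
pos mm [ 458.8 -220.1  211.9] w 0.877 F [ 0.2  0.6 -0.3] clk 23.3 q [-0.3  0.1  1.9 -0.6  1.1 -0. ]
shift mm in tool axes now [ 0.8 56.7 33.6] turn deg [-0.1 -0.2  0.7] shift in target axes [ 1.5 56.6 33.8]
pos mm [ 458.8 -220.1  211.9] w 0.877 F [ 0.2  0.6 -0.3] clk 23.3 q [-0.3  0.1  1.9 -0.6  1.1 -0. ]
shift mm in tool axes now [  0.4  56.9 140.7] turn deg [-0.1 -0.2  0.7] shift in target axes [  1.5  56.5 140.8]
```

```bash

python3 -m pendant '[[0.075,0,0.027,0.015,0,0,0],[0.075,0,0.027,0.018,0,0,0],[0.075,0,0,0,0,0,0.5]]'|tail -1
python3 plan.py .457 -.286 .2132 32
python3 -m pendant '[[0.075,0,0,0.03,0,0,0],[0.075,0,0,0.03,0,0,0],[0.075,0,0,0.02,0,0,0],[0.075,0,0,0,0,0,0]]'|tail -1
python3 plan.py .4541 -.3426 .1224 32
python3 - <<'E'
from h import *
im=grab_frame("top")[:,:,::-1]
cv2.imwrite(f"pics/top11.png",cv2.resize(im[140:270,260:420],None,fx=4,fy=3.6,interpolation=cv2.INTER_CUBIC))
im=grab_frame("side")[:,:,::-1]
cv2.imwrite(f"pics/side11.png",cv2.resize(im[90:250,230:390],None,fx=4,fy=3.6,interpolation=cv2.INTER_CUBIC))
E
```

```text
gripper_width: 0.881
pos mm [ 456.2 -288.7  215. ] w 0.881 F [-0.1  0.1  0.2] clk 23.68 q [-0.4  0.1  1.8 -0.6  1.1 -0.1]
shift mm in tool axes now [ 0.7 -3.2  0.1] turn deg [-0.1 -0.2 -0.5] shift in target axes [ 0.7 -3.2  0.1]
gripper_width: 0.877
pos mm [ 453.  -328.8  144.7] w 0.877 F [ 0.5 -0.5 -0. ] clk 24.18 q [-0.5  0.2  1.9 -0.6  0.9 -0.1]
shift mm in tool axes now [ 1.8 -0.2 26.2] turn deg [-0.1 -0.  -0.2] shift in target axes [ 1.8 -0.2 26.2]
```

View pics/top11.png

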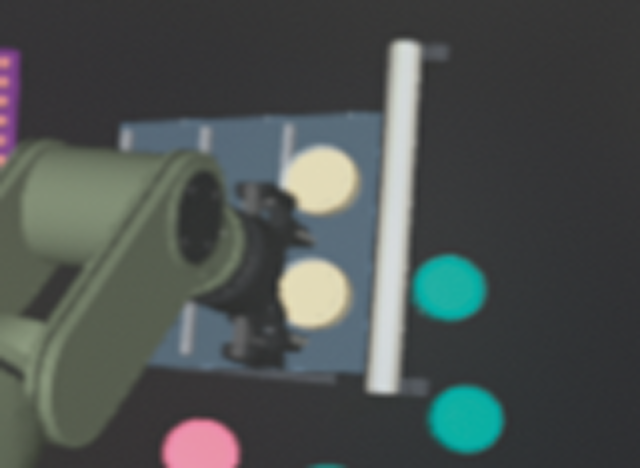

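View pics/side11.png

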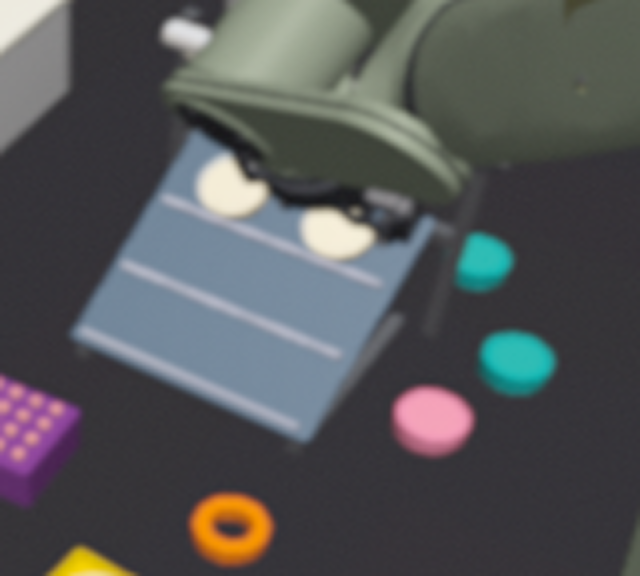

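```bash

python3 -m pendant '[[0.075,0.001,0,0.012,0,0,0],[0.075,0,0,0.01,0,0,0],[0.075,0,0,0,0,0,0]]'
python3 plan.py .4541 -.3426 .1224 32
```

```text
clock: 24.65
tool_pos: [0.4537, -0.3409, 0.1263]
eef_rot: [0.961, -0.026, -0.006, 0.275]
ft_force: [-0.6, 1.1, -0.4]
gripper_width: 0.878
pos mm [ 453.7 -340.9  126.3] w 0.878 F [-0.6  1.1 -0.4] clk 24.65 q [-0.5  0.2  1.9 -0.7  0.9 -0.1]
shift mm in tool axes now [ 0.5 -0.6  4.2] turn deg [-0.1 -0.1 -0.2] shift in target axes [ 0.5 -0.6  4.2]
```

```bash

python3 -m pendant '[[0.075,0,0,0.003,0,0,0],[0.05,0,0,0,0,0,0],[0.05,0,0,0,0,0,0],[0.05,0,0,0,0,0,0],[0.05,0,0,0,0,0,0]]' 25
python3 -m pendant '[[0.05,0,0,0,0,0,0]]'|tail -2
python3 -m pendant '[[0.05,0,0,-0.01,0,0,0],[0.05,0,0,-0.02,0,0,0],[0.05,0,0,-0.03,0,0,0],[0.05,0,0,-0.03,0,0,0],[0.05,0,0,-0.03,0,0,0]]'
python3 plan.py .457 -.22 .21 32

```

```text
clock: 25.28
tool_pos: [0.4545, -0.3425, 0.1252]
eef_rot: [0.961, -0.026, -0.005, 0.276]
ft_force: [-0.3, 1.7, 2.5]
gripper_width: 0.665
ft_force: [0.2, 2.0, 2.3]
gripper_width: 0.67
clock: 26.02
tool_pos: [0.457, -0.2782, 0.2276]
eef_rot: [0.961, -0.026, -0.005, 0.275]
ft_force: [0.3, 0.1, -0.8]
gripper_width: 0.668
pos mm [ 457.  -278.2  227.6] w 0.668 F [ 0.3  0.1 -0.8] clk 26.02 q [-0.4  0.1  1.8 -0.6  1.1 -0.1]
shift mm in tool axes now [ -3.1 -58.6 -15.9] turn deg [-0.  -0.2 -0.2] shift in target axes [ -2.9 -58.6 -15.9]
```

```bash

python3 -m pendant '[[0.05,0,-0.03,-0.005,0,0,0],[0.05,0,-0.04,-0.01,0,0,0],[0.05,0,-0.01,-0.01,8,0,0],[0.05,0,0,-0.005,8,0,0],[0.05,0,0,0,8,0,0]]'|tail -1
python3 -m pendant '[[0.05,0,0,0,8,0,0],[0.05,0,0,0,0,0,0]]'|tail -1
python3 plan.py .5335 .2955 .2 0
```

```text
gripper_width: 0.666
gripper_width: 0.666
pos mm [ 461.5 -198.   210.5] w 0.666 F [-0.8  0.1 -0.5] clk 26.9 q [-0.6  0.1  1.7  0.   1.3 -0.5]
shift mm in tool axes now [  43.9 -496.8   10. ] turn deg [ 0.1 -0.3 -0.3] shift in target axes [  46.9 -496.5   10.5]
```

```bash

python3 -m pendant '[[0.05,0.005,-0.04,0,0,0,0],[0.05,0.005,-0.055,0,0,0,0],[0.05,0.005,-0.055,0,0,0,0],[0.05,0.005,-0.055,0,0,0,0],[0.05,0.005,-0.055,0,0,0,0]]'|tail -1
python3 -m pendant '[[0.05,0.005,-0.055,0,0,0,0],[0.05,0.005,-0.055,0,0,0,0],[0.05,0.005,-0.055,0,0,0,0],[0.05,0.005,-0.05,0,0,0,0],[0.05,0,-0.02,0,0,0,0]]'|tail -1
python3 plan.py .5335 .2955 .12 0
```

```text
gripper_width: 0.665
gripper_width: 0.665
pos mm [531.2 299.4 209.8] w 0.665 F [ 0.1 -0.8  0. ] clk 28.15 q [ 0.4  0.3  1.5 -0.   1.4  0.4]
shift mm in tool axes now [ 2.1  3.7 89.8] turn deg [ 0.1 -0.3  0.1] shift in target axes [ 2.5  3.8 89.8]
```

```bash

python3 -m pendant '[[0.05,0.001,0.002,0.04,0,0,0],[0.05,0.001,0.001,0.045,0,0,0],[0.05,0,0,0.045,0,0,0],[0.05,0,0,0.03,0,0,0],[0.05,0,0,0.01,0,0,0]]'|tail -1
python3 -m pendant '[[0.05,0,0,0,0,0,0]]'|tail -1
python3 plan.py .5335 .2955 .03 0
python3 - <<'E'
from h import *
im=grab_frame("side")[:,:,::-1]
cv2.imwrite(f"pics/side12.png",cv2.resize(im[260:370,120:260],None,fx=5.2,fy=5.2,interpolation=cv2.INTER_CUBIC))
im=grab_frame("top")[:,:,::-1]
cv2.imwrite(f"pics/top12.png",cv2.resize(im[140:250,90:230],None,fx=5.2,fy=5.2,interpolation=cv2.INTER_CUBIC))
E
```

```text
gripper_width: 0.664
gripper_width: 0.667
pos mm [534.7 292.7  40.1] w 0.667 F [-0.8 -0.1  0.6] clk 28.9 q [ 0.4  0.5  1.6 -0.   1.1  0.4]
shift mm in tool axes now [-1.4 -2.8 10.1] turn deg [ 0.1 -0.2 -0.1] shift in target axes [-1.4 -2.8 10.1]
```

View pics/side12.png

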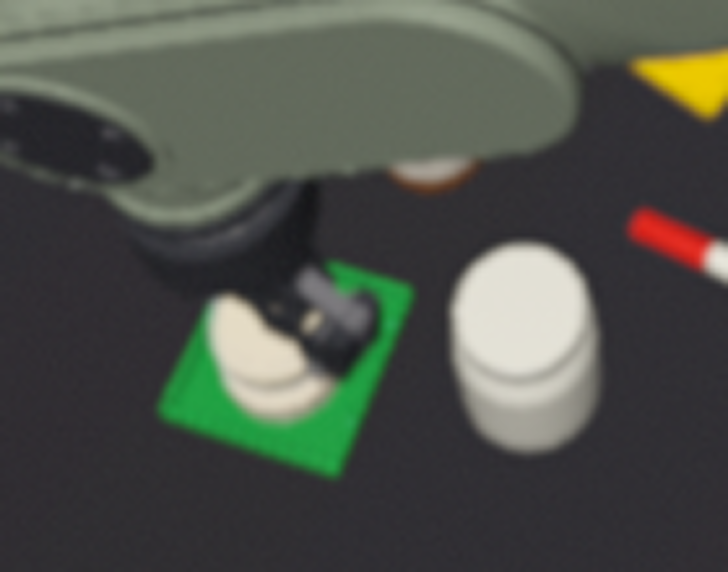

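View pics/top12.png

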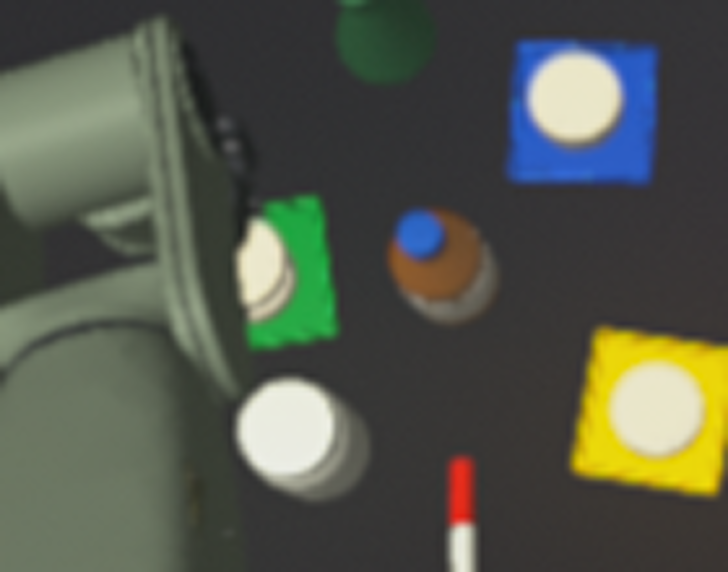

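```bash
python3 - <<'E'
from fit import *
def b(X):
    p=proj("side",cyl(np.array(X),np.array([0,0,1.])));q=proj("top",cyl(np.array(X),np.array([0,0,1.])))
    return (p.min(0)-[120,260])*5.2,(p.max(0)-[120,260])*5.2,"top max x",(q.max(0)-[90,140])*5.2
print(b([.533,.296,.005]));print(b([.533,.296,.037]))
E
```

```text
(array([217.0036, 283.0958]), array([347.4101, 420.7118]), 'top max x', array([296.529 , 323.1708]))
(array([203.8179, 256.5566]), array([338.2757, 397.5904]), 'top max x', array([285.1796, 313.5385]))
```

```bash

python3 -m pendant '[[0.05,0,-0.001,0.005,0,0,0],[0.05,0,0,0.004,0,0,0],[0.05,0,0,0,0,0,0]]'|sed -n '2p;4p'
python3 -m pendant '[[0.05,0,0,0.001,0,0,0],[0.05,0,0,0,0,0,0]]'|sed -n '2p;4p'
python3 -m pendant '[[0.05,0,0,0.001,0,0,0],[0.05,0,0,0,0,0,0]]'|sed -n '2p;4p'
```

```text
tool_pos: [0.535, 0.2937, 0.031]
ft_force: [0.7, -0.2, -0.6]
tool_pos: [0.5353, 0.2938, 0.0302]
ft_force: [-0.2, -0.6, -0.3]
tool_pos: [0.5353, 0.2938, 0.0292]
ft_force: [-0.3, 0.6, 0.4]
```

```bash

python3 -m pendant '[[0.05,-0.001,-0.001,0.0005,0,0,0],[0.05,0,0,0,0,0,0]]'|sed -n '2p;4p'
python3 -m pendant '[[0.05,0,0,0.001,0,0,0],[0.05,0,0,0,0,0,0]]'|sed -n '2p;4p'
```

```text
tool_pos: [0.5342, 0.2949, 0.0286]
ft_force: [-0.5, -0.7, 0.0]
tool_pos: [0.5345, 0.2949, 0.0281]
ft_force: [-1.2, -0.4, 2.7]
```

Contact; release and retreat straight up.

```bash

python3 -m pendant '[[0.05,0,0,-0.0005,0,0,0],[0.060,0,0,0,0,0,0],[0.064,0,0,0,0,0,0],[0.070,0,0,0,0,0,0],[0.072,0,0,0,0,0,0]]'|tail -2
python3 -m pendant '[[0.072,0,0,-0.02,0,0,0],[0.072,0,0,-0.04,0,0,0],[0.072,0,0,-0.05,0,0,0],[0.072,0,0,-0.045,0,0,0],[0.072,0,0,-0.035,0,0,0]]'|tail -1
python3 plan.py .5524 -.23 .22 0
```

```text
ft_force: [0.6, -0.1, 0.2]
gripper_width: 0.845
gripper_width: 0.848
pos mm [534.4 295.3 222.7] w 0.848 F [ 0.5 -0.7 -0.6] clk 31.62 q [ 0.4  0.3  1.5 -0.   1.4  0.4]
shift mm in tool axes now [ 45.6 523.6   2.1] turn deg [-0.1 -0.5 -0.1] shift in target axes [ 44.6 523.7   2.7]
```

```bash

python3 -m pendant '[[0.075,0.005,0.04,0,0,0,0],[0.075,0.005,0.054,0,0,0,0],[0.075,0.005,0.054,0,0,0,0],[0.075,0.005,0.054,0,0,0,0],[0.075,0.005,0.054,0,0,0,0]]'|tail -1
python3 -m pendant '[[0.075,0.005,0.054,0,0,0,0],[0.075,0.005,0.054,0,0,0,0],[0.075,0.005,0.054,0,0,0,0],[0.075,0.005,0.054,0,0,0,0],[0.075,0.0,0.05,0,0,0,0]]'|tail -1
python3 -m pendant '[[0.075,0,0,0,-8,0,0],[0.075,0,0,0,-8,0,0],[0.075,0,0,0,-8,0,0],[0.075,0,0,0,-8,0,0],[0.075,0,0,0,0,0,0]]'|tail -1
python3 plan.py .5524 -.2908 .2132 32
python3 - <<'E'
from h import *
im=grab_frame("side")[:,:,::-1]
cv2.imwrite(f"pics/side13.png",cv2.resize(im,(800,600),interpolation=cv2.INTER_CUBIC))
im=grab_frame("top")[:,:,::-1]
cv2.imwrite(f"pics/top13.png",cv2.resize(im,(800,600),interpolation=cv2.INTER_CUBIC))
E
```

```text
gripper_width: 0.88
gripper_width: 0.875
gripper_width: 0.879
pos mm [ 550.7 -226.5  218.1] w 0.879 F [ 0.1 -0.5  0.9] clk 33.5 q [-0.3  0.2  1.6 -0.6  1.2 -0. ]
shift mm in tool axes now [ 4.9 51.9 38.1] turn deg [-0.1 -0.2 -0. ] shift in target axes [ 5.  51.8 38.1]
```

View pics/side13.png

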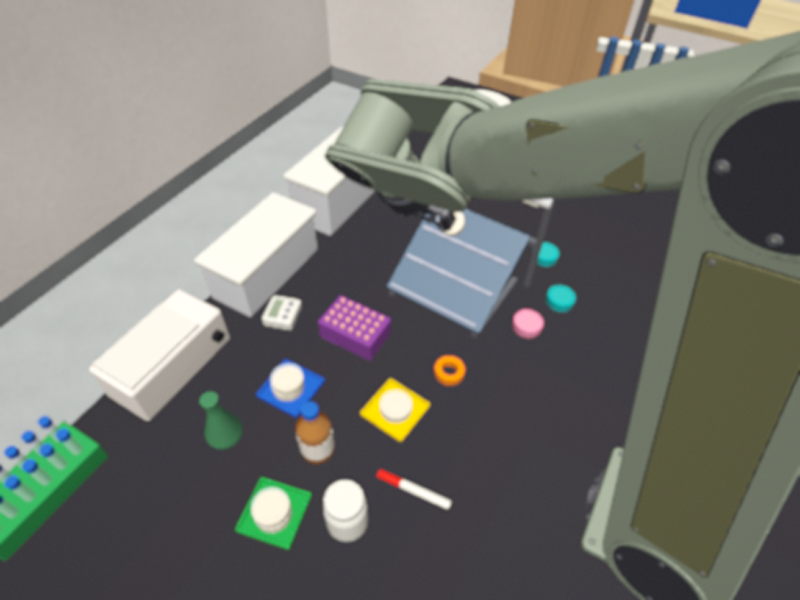

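View pics/top13.png

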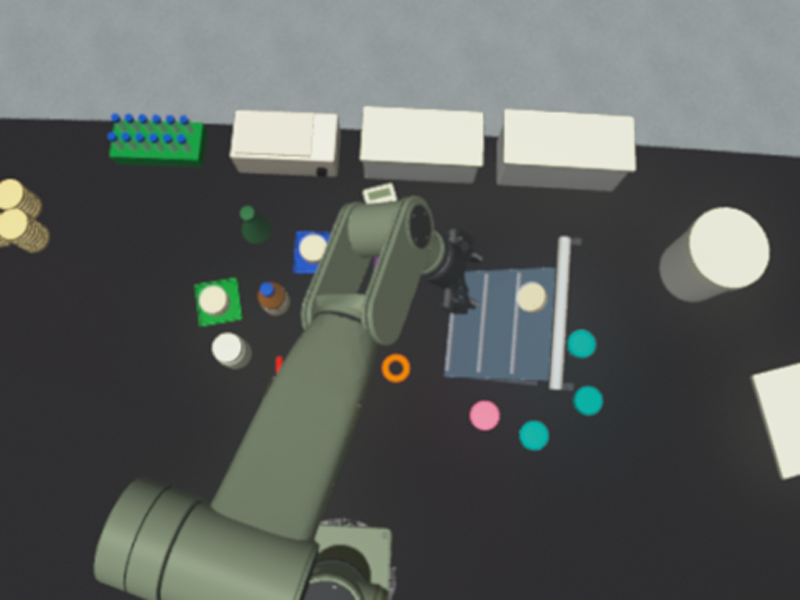

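```bash

python3 -m pendant '[[0.075,0.002,0.025,0.019,0,0,0],[0.075,0.002,0.025,0.019,0,0,0],[0.075,0,0,0,0,0,0]]'|tail -1
python3 plan.py .5524 -.2908 .2132 32
python3 -m pendant '[[0.075,0,0,0.03,0,0,0],[0.075,0,0,0.03,0,0,0],[0.075,0,0,0.02,0,0,0],[0.075,0,0,0,0,0,0]]'|tail -1
python3 plan.py .5496 -.3474 .1224 32
python3 - <<'E'
from h import *
im=grab_frame("top")[:,:,::-1]
cv2.imwrite(f"pics/top14.png",cv2.resize(im[140:270,260:420],None,fx=4,fy=3.6,interpolation=cv2.INTER_CUBIC))
E
```

```text
gripper_width: 0.877
pos mm [ 551.3 -294.7  214.1] w 0.877 F [-0.1  0.5 -0.2] clk 33.98 q [-0.4  0.3  1.6 -0.6  1.1 -0.1]
shift mm in tool axes now [ 0.8 -3.9 -1.4] turn deg [-0.  -0.1 -0.5] shift in target axes [ 0.9 -3.8 -1.4]
gripper_width: 0.878
pos mm [ 548.7 -334.1  143.5] w 0.878 F [ 0.1 -0.5  1.1] clk 34.48 q [-0.4  0.4  1.6 -0.6  1.  -0.1]
shift mm in tool axes now [ 1.6  0.1 24.9] turn deg [-0.1  0.  -0.2] shift in target axes [ 1.6  0.1 24.9]
```

View pics/top14.png

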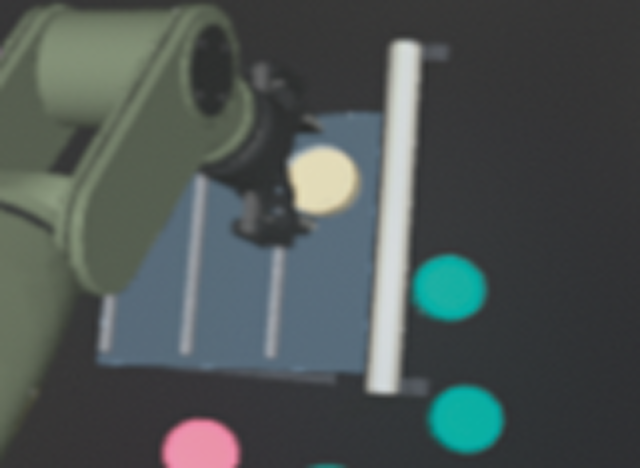

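Fingers at crop rows 126 and 230 straddle dish4 at row 180; centred. Descend and grip.

```bash

python3 -m pendant '[[0.075,0.001,0,0.012,0,0,0],[0.075,0,0,0.009,0,0,0],[0.075,0,0,0,0,0,0]]'|tail -2
python3 plan.py .5496 -.3474 .1224 32
```

```text
ft_force: [-0.5, 0.6, -0.2]
gripper_width: 0.876
pos mm [ 549.8 -344.8  126.2] w 0.876 F [-0.5  0.6 -0.2] clk 34.9 q [-0.5  0.4  1.6 -0.6  1.  -0.1]
shift mm in tool axes now [-0.1  0.2  4.6] turn deg [-0.  -0.1 -0.2] shift in target axes [-0.1  0.2  4.6]
```

```bash

python3 -m pendant '[[0.075,0,0,0.003,0,0,0],[0.05,0,0,0,0,0,0],[0.05,0,0,0,0,0,0],[0.05,0,0,0,0,0,0],[0.05,0,0,0,0,0,0]]' 25
python3 -m pendant '[[0.05,0,0,0,0,0,0]]'|tail -2
python3 -m pendant '[[0.05,0,0,-0.01,0,0,0],[0.05,0,0,-0.02,0,0,0],[0.05,0,0,-0.03,0,0,0],[0.05,0,0,-0.03,0,0,0],[0.05,0,0,-0.03,0,0,0]]'|tail -1
python3 -m pendant '[[0.05,0,-0.03,-0.005,0,0,0],[0.05,0,-0.04,-0.01,0,0,0],[0.05,0,-0.01,-0.01,8,0,0],[0.05,0,0,-0.005,8,0,0],[0.05,0,0,0,8,0,0]]'|tail -1
python3 -m pendant '[[0.05,0,0,0,8,0,0],[0.05,0,0,0,0,0,0]]'|tail -1
python3 plan.py .4625 .0335 .12 0
```

```text
clock: 35.52
tool_pos: [0.5505, -0.3465, 0.1249]
eef_rot: [0.961, -0.026, -0.005, 0.276]
ft_force: [-0.5, 0.7, 1.7]
gripper_width: 0.667
ft_force: [0.1, 1.4, 2.0]
gripper_width: 0.663
gripper_width: 0.663
gripper_width: 0.661
gripper_width: 0.667
pos mm [ 557.7 -201.9  211.1] w 0.667 F [-0.4  0.1 -0.4] clk 37.15 q [-0.5  0.3  1.5  0.   1.4 -0.4]
shift mm in tool axes now [-108.7 -229.9   89.9] turn deg [ 0.1 -0.4 -0.3] shift in target axes [-107.  -230.3   91.1]
```

```bash

python3 -m pendant '[[0.05,-0.021,-0.046,0.01,0,0,0],[0.05,-0.021,-0.046,0.01,0,0,0],[0.05,-0.021,-0.046,0.02,0,0,0],[0.05,-0.021,-0.046,0.02,0,0,0],[0.05,-0.022,-0.045,0.02,0,0,0]]'|tail -1
python3 -m pendant '[[0.05,0,0,0.01,0,0,0],[0.05,0,0,0,0,0,0]]'|tail -1
python3 plan.py .463 .0335 .04 0
```

```text
gripper_width: 0.665
gripper_width: 0.667
pos mm [463.5  35.  118.8] w 0.667 F [0.8 0.1 0.1] clk 38.02 q [-0.1  0.1  1.9 -0.   1.1 -0.1]
shift mm in tool axes now [-0.7  1.5 78.8] turn deg [ 0.1 -0.2  0. ] shift in target axes [-0.4  1.6 78.8]
```

```bash

python3 -m pendant '[[0.05,0,0.001,0.025,0,0,0],[0.05,0,0,0.03,0,0,0],[0.05,0,0,0.018,0,0,0],[0.05,0,0,0.005,0,0,0],[0.05,0,0,0,0,0,0]]'|tail -1
python3 plan.py .463 .0335 .03 0
python3 - <<'E'
from fit import *
im=grab_frame("side")[:,:,::-1]
cv2.imwrite(f"pics/side15.png",cv2.resize(im[210:300,200:320],None,fx=6,fy=6,interpolation=cv2.INTER_CUBIC))
def b(X):
    p=proj("side",cyl(np.array(X),np.array([0,0,1.])))
    return (p.min(0)-[200,210])*6,(p.max(0)-[200,210])*6
print(b([.463,.0335,.005]),b([.463,.0335,.037]))
E
```

```text
gripper_width: 0.668
pos mm [465.5  32.6  41.8] w 0.668 F [-0.2 -0.3 -0.3] clk 38.65 q [-0.1  0.2  2.  -0.   0.9 -0.1]
shift mm in tool axes now [-2.6 -0.8 11.8] turn deg [ 0.  -0.3 -0.2] shift in target axes [-2.5 -0.8 11.8]
(array([254.2345, 232.7545]), array([378.4503, 362.8889])) (array([253.4394, 196.1314]), array([380.8279, 328.7638]))
```

View pics/side15.png

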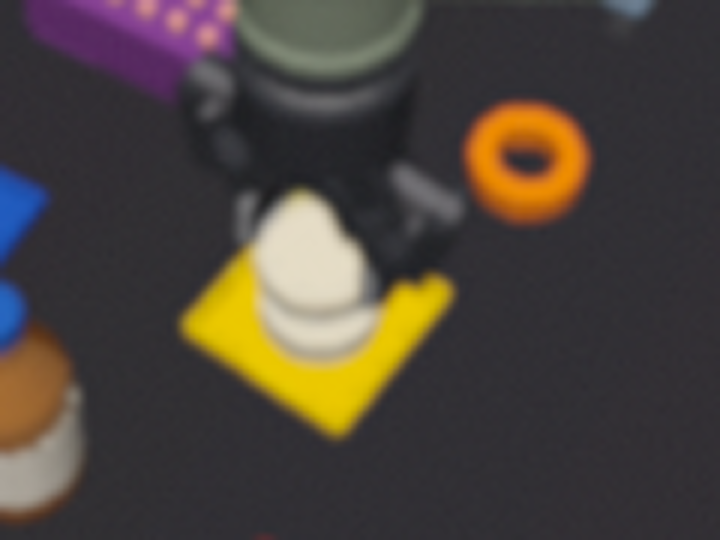

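```bash

python3 -m pendant '[[0.05,-0.002,0,0.006,0,0,0],[0.05,0,0,0.004,0,0,0],[0.05,0,0,0,0,0,0]]'|sed -n '2p;4p'
python3 -m pendant '[[0.05,0,0,0.001,0,0,0],[0.05,0,0,0,0,0,0]]'|sed -n '2p;4p'
python3 -m pendant '[[0.05,0,0,0.001,0,0,0],[0.05,0,0,0,0,0,0]]'|sed -n '2p;4p'
```

```text
tool_pos: [0.4621, 0.0334, 0.0309]
ft_force: [-0.5, 0.0, -0.9]
tool_pos: [0.4626, 0.0333, 0.0302]
ft_force: [0.2, -0.3, -0.4]
tool_pos: [0.4625, 0.0333, 0.0291]
ft_force: [0.3, 0.0, 0.7]
```

```bash

python3 -m pendant '[[0.05,0,0,0.001,0,0,0],[0.05,0,0,0,0,0,0]]'|sed -n '2p;4p'
python3 -m pendant '[[0.05,0,0,0.0005,0,0,0],[0.05,0,0,0,0,0,0]]'|sed -n '2p;4p'
```

```text
tool_pos: [0.4627, 0.0333, 0.0287]
ft_force: [-1.2, -0.1, 4.3]
tool_pos: [0.4627, 0.0333, 0.0287]
ft_force: [-3.6, 0.3, 9.7]
```

```bash

python3 -m pendant '[[0.05,0,0,-0.001,0,0,0],[0.060,0,0,0,0,0,0],[0.064,0,0,0,0,0,0],[0.070,0,0,0,0,0,0],[0.072,0,0,0,0,0,0]]'|tail -2
python3 -m pendant '[[0.072,0,0,-0.02,0,0,0],[0.072,0,0,-0.04,0,0,0],[0.072,0,0,-0.05,0,0,0],[0.072,0,0,-0.045,0,0,0],[0.072,0,0,-0.035,0,0,0]]'|tail -1
python3 -m pendant '[[0.072,0,0.05,0,0,0,0],[0.072,0,0.05,0,0,0,0],[0.072,0,0.05,0,0,0,0],[0.072,0,0.05,0,0,0,0],[0.072,0,0,0,0,0,0]]'
python3 - <<'E'
from fit import *
np.set_printoptions(precision=4,suppress=True)
ims={n:grab_frame(n) for n in("side","top")}
for name,X in {"y":[.463,.0335],"b":[.6545,.096],"g":[.535,.294]}.items():
    ob={}
    for n in ims:
        e=hullcent(n,cyl(np.r_[X,.005],np.array([0,0,1.]),h=.04))[0]
        for a,c,m in blobs(ims[n],"cream"):
            if np.hypot(*(c-e))<9: ob[n]=c; print(name,n,a,c)
    if len(ob)==2:
        f=lambda c:np.concatenate([hullcent(n,cyl(np.r_[c,.005],np.array([0,0,1.]),h=.04))[0]-ob[n] for n in ob])
        q=least_squares(f,X);print(name,q.x,q.fun)
cv2.imwrite("pics/side16.png",cv2.resize(ims["side"][200:384,130:340,::-1],None,fx=3.2,fy=3.2,interpolation=cv2.INTER_CUBIC))
cv2.imwrite("pics/top16.png",cv2.resize(ims["top"][130:260,100:260,::-1],None,fx=4,fy=4,interpolation=cv2.INTER_CUBIC))
print(robot.get_state()["clock"])
E
```

```text
ft_force: [0.2, -0.2, 0.6]
gripper_width: 0.844
gripper_width: 0.838
clock: 41.95
tool_pos: [0.4509, -0.1694, 0.2187]
eef_rot: [1.0, -0.029, 0.002, 0.0]
ft_force: [0.2, 0.9, 0.1]
gripper_width: 0.842
y side 436 [253.0596 257.1307]
y top 266 [215.6015 217.782 ]
y [0.4626 0.0324] [-0.0371  0.3186  0.2828 -0.0777]
b side 286 [183.7063 244.8566]
b top 206 [200.3932 159.0534]
b [0.6544 0.0972] [ 0.1012 -0.2512 -0.2297  0.1561]
g side 466 [173.5343 326.2468]
g top 219 [136.758 192.032]
g [0.5331 0.2963] [-0.053  -0.1291 -0.0863  0.1343]
42.05
```

View pics/side16.png

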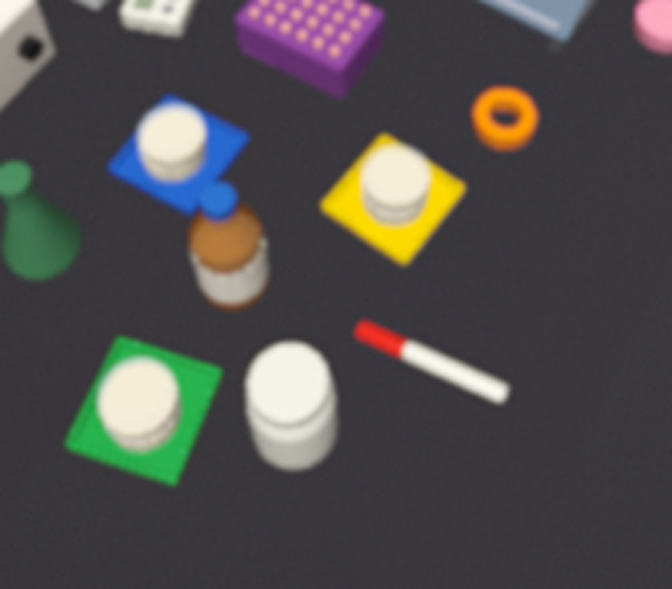

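View pics/top16.png

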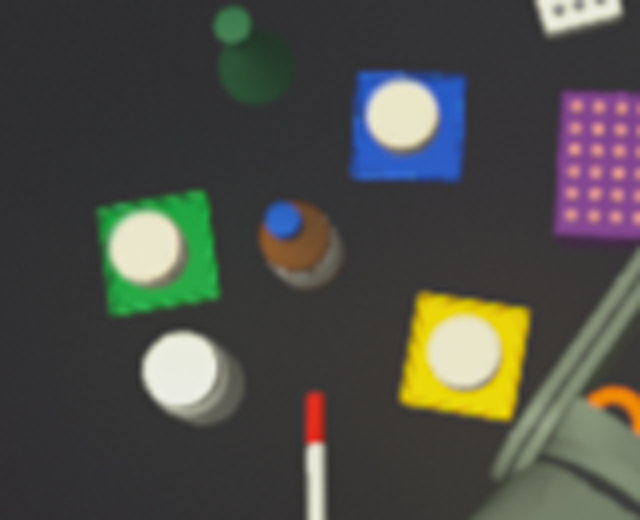

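All three piles are two high, flat and central: blue at side crop (173,142), yellow (396,185), green (139,404). The bystanders are where they were. Handing in.

```bash
python3 -c "
from cell import robot
print(robot.job_done())"
```

```text
the job is handed in; nothing more can be done
None
```

I dealt the four rack dishes in order: middle row to yellow then blue, top row to green then yellow. Each was gripped square to the board, untilted, lowered slowly and let go. I handed in at about 42 s, and no verdict was reported.

**Final pictures:** each tray holds a flat pile of two, lids up. The pile centres come out about 1 mm (yellow), 3 mm (blue) and 4 mm (green) from the tray centres I measured. The bystanders visible in the last pictures look where they were. The gripper is open and clear of everything.

**Checks that were less clear:**
- I saw no contact force when the first dish reached the yellow tray, so I let it go from at most about 1 mm up. Later pictures showed it centred.
- The TCP reading moved by 2–3 mm right after moves, so I let it settle before the final lowering each time.

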